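Push the ring rack past the sprung gate into the warm-air dryer

ROBOT

A 7-joint arm with a two-finger parallel gripper is mounted at the origin on the work surface. World frame = base frame: x ahead of the robot, y to its left, z up, the work surface at z = 0. Lengths are in m, angles in rad, forces in N, time in s.
With the tool pointing down it reaches from about 0.4 to 0.85 m from the base axis. Payload 10.4 kg.
Tool frame: the origin (TCP) lies on the centre line of the jaws, within the pads' length; the fingertips stand 17 mm ahead of it and the grasp point (between the pads) lies 2 mm behind it (manip.tcp_to_tips is the distance from the TCP to the fingertips, in m); z points along the fingers, x is the direction in which the jaws open and shut, and the axes are right-handed (so a half turn about z gives the same grasp; the last joint's range is limited). The gripper opens to 85 mm and grips with 20 to 120 N. Pads are 22 mm wide; open, the fingers measure 114 mm over their backs; the gripper's body (76 mm by 85 mm) begins 54 mm behind the grasp point. The pads swing forward as they close: fully open they stand 13 mm farther back than shut.
Start: joints at [-1.25, 0.332, -0.065, 1.46, 0.022, 1.35, -0.088], TCP at [0.211, 0.588, 0.248] pointing down, gripper open.
Joint ranges: [-2.6, 2.6], [-0.5, 2.12], [-1.47, 1.34], [0.16, 2.42], [-1.27, 4.41], [0.06, 2.06], [-2.6, 2.6]. Speed limits (rad/s): [2.22, 2.22, 2.79, 2.79, 3.14, 3.14, 3.14].

INTERFACE

Orientations are given as a unit quaternion [x, y, z, w].
In Python, from workcell import manip gives the robot as it stands.
- The arm moves only by the shell command python3 -m pendant 'ROWS' [FORCE]. ROWS is JSON, a list of rows, each a list of 3 entries, a list of its own where there are three numbers: the shift along the world's x, y, z in cm, then the turn, a rotation vector about the world's x, y, z in degrees, then the closure in counts, from 0 (fully open) to 255 (shut). A call has 1 to 12 rows; each row shifts and turns the pose as measured when the row begins; what a row does not reach is not made up. A row lasts 1/8 s, in which the tool goes at most 62.5 mm and 10.7 degrees, less where a joint would pass 70% of its speed; a pose out of reach is approached as far as the arm can. A call is refused whole if a number of a shift passes 6.25 or a number of a turn 10.7, either way. A call with a gripper value outside its range is refused whole. The fingers move at their own pace and stop on an object; FORCE is the grip in N (left out, the last holds). Time passes only in rows, so rows that do not move let the fingers close. It gives the time, the measured TCP pose, the force and the opening at its end, in the units of the state.
- manip.get_obs(): the state, without advancing time (a new reading comes with each control period).
- manip.camera(name): name is "scene" or "top"; returns a dict with "pixels" (384x512x3 uint8, red, green, blue), "range_z" (384x512 float32, m along the optical axis (not along the pixel's ray), 0 where there is no reading), "K" (3x3 intrinsics, pixels), "dist" ([k1, k2, p1, p2, k3] as OpenCV has them; the pictures are not rectified), "origin" and "rotation" of the camera in the world. Camera axes: x right, y down, z forward; pixel columns grow to the right and rows downward; lengths in m; the calibration is good to about 2 mm. A picture is of the moment at which its call begins.
- manip.hand_in(): hands the job in, once; it reports no verdict.
The state is a dict: "clock": time; "joint_pos": joint angles; "joint_velocities": joint speeds; "tau": joint torques, N m; "position": TCP position; "ee_rot": TCP orientation; "ft_force": force on the tool from outside, world axes, zero at the start; "torque": the same for the moment, N m; "grip_width": opening from 0.0 (shut) to 1.0 (fully open).
Only numpy, scipy, OpenCV 4.12 (cv2) and the standard library are available. Lean on these libraries where they do the work, as an engineer would, in place of code of your own. Each camera call takes 0.05 s, during which the arm holds its last target.

TASK

Load the blue rack of freshly cleaned rings into the warm-air dryer without gripping or lifting it: with one fingertip press down the yellow plate beside the chute so that the red gate bar stands fully up, and keep it held there while another finger pushes the rack along the chute, past the gate and fully home against the rubber stop at the end. The bar must not touch the rack; once the rack is past, take the hand away so that the gate swings shut behind it, and leave everything else on the bench undisturbed.

Things in the scene. Friction and masses are not known exactly. Their poses are not given: they have to be found in the camera images.
- dryer: Bench dryer, fixed; all x and y below are in its frame. x = feed direction, y = left as one looks along the feed, z up. Origin: on the bench top, on the chute's centreline, in the plane in which the red gate bar swings (x = 0). Chute, gate and blower stand on a flat drip tray (4 mm, rim 8 mm) from x = -175 to +210 mm, y = -145 to +90 mm.
- chute_mouth (a point): Start of the open-topped chute, on its floor and centreline (x = -175 mm). The chute runs straight to the end stop: white floor 6 mm above the bench, steel side walls 6 mm thick, inner faces at y = +21 and -21 mm, tops 26 mm above the bench.
- end_stop (a point): Middle of the face of the black rubber stop that closes the chute (x = +100 mm); the stop is 40 mm high.
- blower (a point): Middle of the top of the grey blower housing behind the stop: x = 107 to 207 mm, y = -105 to +65 mm, 129 mm high, with a carrying handle to 155 mm.
- gate_shaft (a point): Where the gate bar leaves its steel shaft. The shaft, 8 mm thick, runs along x on the left wall of the chute, at y = +24 mm, 32 mm above the bench, in two black bearing blocks (39 mm high, 12 mm wide) at x = -166 and +40 mm.
- gate (a joint): Angle of the gate (bar and press plate, one piece) about its shaft. 0 = shut: the bar lies level across the chute and stops the rack. Pressing the yellow plate down swings the bar up in its own plane to a stop at 1.40 rad, nearly upright; above 1.1 rad it is clear of a passing rack. A spring shuts it when let go; holding it up takes 2 to 4 N downward, 15 to 20 mm out from the shaft.
- gate_bar_tip (a point): Free end of the red gate bar (8 mm thick, reaching 38 mm from the shaft), on its axis. Shut: 32 mm above the bench, y = -14 mm. Fully up: the bar's top is 70 mm above the bench, and all to the right of y = +13 mm is free of it.
- press_plate (a point): Centre of the yellow press plate, outside the chute on its left (+y): 195 mm long (x = -165 to +30 mm), 34 mm wide from the shaft to its edge, 3 mm thick, a 5 mm bead on the edge. It can be pressed anywhere along its length, and a fingertip can slide along it while pressing.
- press_edge (a point): Middle of the plate's outer edge (x = -67 mm). Gate shut: the plate slopes up and outward at 45 degrees, this edge at y = +48 mm, 56 mm above the bench. Pressed to the stop: it slopes down and outward at 35 degrees, this edge at y = +52 mm, 13 mm above the bench, and 16 mm out from the shaft its upper face is about 23 mm above the bench.
- rack: Blue ring rack, loose, standing in the chute before the gate, 110 to 230 g. 80 mm long (x, along the feed), 36 mm wide, 36 mm tall. Origin: centre of its underside. Its end plates are 36 mm wide up to 20 mm, then 22 mm wide to the top; six rings hang between them. Push the flat rear plate (x = -40 mm in its own frame). Fully home its origin is at x = +60 mm in the dryer's frame, its rear 20 mm past the bar.
- empty_rack: Grey empty rack of the same shape (80 x 36 x 36 mm), loose, on the drip tray to the right of the chute. Leave alone.
- jar: Amber jar with a white cap, 42 mm wide, 52 mm tall, on the drip tray to the right of the chute. Leave alone.
- brush: Brush, 160 mm long, lying on the bench to the left of the dryer. Leave alone.
- mug: White mug, 80 mm wide, 95 mm tall. Leave alone.
- bottle: White plastic bottle, 64 mm wide, 170 mm tall. Leave alone.
- hammer: Small hammer, 230 mm long, lying on the bench. Leave alone.
- bowl: Copper bowl, 100 mm wide, 45 mm tall. Leave alone.
Not all that is in view belongs to the job. There is more than one size of the rack; the job needs the middle-sized.

How it is judged:
On the way, in this order (a step that is already met when the one before it is completed fails the run):
1. A finger holds the gate up while the rack is still before it (value of joint gate above 1.05 rad and contact force between the fingers and gate above 0.2 N and x of rack in the frame of dryer below -0.044 m), for 0.1 s.
2. The rack is pushed under the gate, which a finger still holds up (value of joint gate above 1.05 rad and contact force between the fingers and gate above 0.2 N and x of rack in the frame of dryer between -0.02 and 0.03 m), for 0.05 s.
3. The rack is pushed past the gate, which a finger still holds up (value of joint gate above 1.05 rad and contact force between the fingers and gate above 0.2 N and x of rack in the frame of dryer above 0.046 m), for 0.05 s.
At the end, for the whole second after the job is handed in: The rack stands upright and at rest in the chute, no more than 8 mm short of the end stop, and the gate is shut behind it (under 0.08 rad) (x of rack in the frame of dryer above 0.052 m and y of rack in the frame of dryer between -0.006 and 0.006 m and angle between the x axis of rack and the x axis of dryer, either way round below 0.15 rad and angle between rack's own z axis and vertical below 0.06 rad and height (world z) of rack below 0.009 m and value of joint gate below 0.08 rad and linear speed of rack below 0.01 m/s); the robot touches nothing.
It fails at once if The rack is lifted (more than 8 mm) or tipped (height (world z) of rack above 0.014 m or angle between rack's own z axis and vertical above 0.2 rad).
It fails at once if The gate bar touches the rack (more than 1 N) (contact force between rack and gate above 1 N).
It fails at once if Something else on the bench is disturbed (moved more than 15 mm) (distance of any of empty_rack, jar, brush, mug, bottle, hammer, bowl from where it was at the start of the episode above 0.015 m).
It also fails if it takes over 56 s, if anything falls off the work surface, if the arm or the gripper's body presses on something with over 40 N, if the wrist force passes 120 N, or if a joint passes its speed limit or range.

## Working session

There is one attempt and no reset: what is moved stays moved. The work goes in short steps, Python scripts to look and compute and a shell command to move; the robot and the scene stay as the last step left them, time stands still between calls to the robot, and variables do not carry over. Pictures are saved under pics/ and viewed, and the job is handed in when it is done.

```bash
ls; mkdir -p pics; python3 - <<'E'
from workcell import manip
import cv2,numpy as np
o=manip.get_obs(); print(o)
print(manip.tcp_to_tips)
for n in("scene","top"):
    c=manip.camera(n); cv2.imwrite(f"pics/{n}0.png",c["pixels"][:,:,::-1]); np.savez(f"{n}0.npz",**c)
    print(n,c["K"],c["dist"],c["origin"],c["rotation"])
E
```

```text
pics
{'clock': 0.0, 'joint_pos': array([-1.24959461,  0.33287231, -0.06472093,  1.46095993,  0.02161747,
        1.34992581, -0.08850722]), 'joint_velocities': array([ 0.00049668,  0.00042564,  0.00075542, -0.00061851,  0.00049843,
       -0.0003531 ,  0.00140142]), 'tau': array([-1.05661878e-03, -6.25445223e+01,  4.84735309e-02, -3.91595006e+01,
        1.62052590e-02,  9.82669619e-03, -9.23198883e-06]), 'position': array([0.21054266, 0.58807882, 0.24750682]), 'ee_rot': array([ 8.17628416e-01,  5.75745807e-01, -5.76551948e-04,  4.55074791e-04]), 'ft_force': array([-0.03716871, -0.73369034, -0.67852146]), 'torque': array([ 0.03238887, -0.00068122,  0.03966188]), 'grip_width': 0.996686354783162}
0.017
scene [[353.67344972   0.         251.17387127]
 [  0.         353.67344972 196.21263543]
 [  0.           0.           1.        ]] [-0.08211165  0.          0.          0.          0.        ] [1.13451215 0.12210598 1.03541633] [ 0.590462    0.75505711 -0.22026962 -0.18089965]
top [[357.73909202   0.         253.22712584]
 [  0.         357.73909202 195.99176166]
 [  0.           0.           1.        ]] [0.00749405 0.         0.         0.         0.        ] [ 0.37141719 -0.02535449  1.02458721] [ 0.71120206 -0.69839936  0.05418132 -0.05911301]
```

View pics/scene0.png

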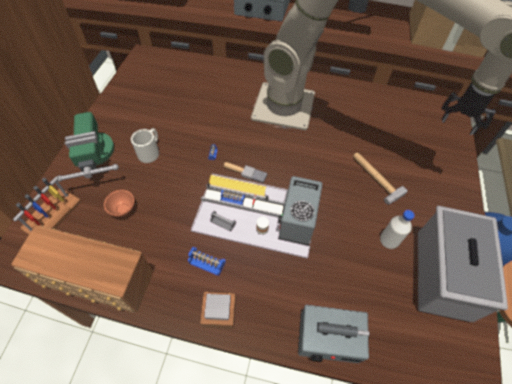

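View pics/top0.png

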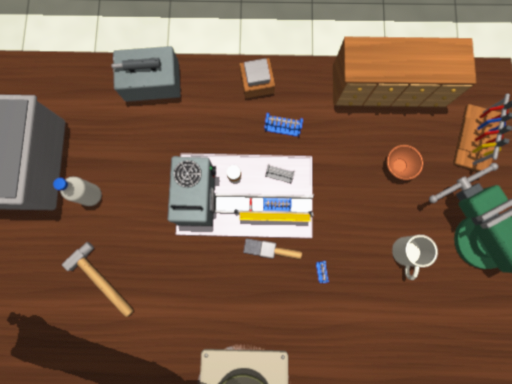

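Candidates for the blue rack in the top view are the one in the chute (278,204), a larger one at (283,125) and a small one at (322,271). The grey one at (279,174) is the empty rack. The middle-sized one, standing in the chute before the gate, matches the description. Next I'll check it in a close crop and measure.

```bash
cat > h.py <<'E'
import numpy as np,cv2
from scipy.spatial.transform import Rotation as R
def ray(c,uv):
    p=cv2.undistortPoints(np.array(uv,float).reshape(-1,1,2),c["K"],c["dist"]).reshape(-1,2)
    return np.c_[p,np.ones(len(p))]
def rot(c):
    r=np.array(c["rotation"]); return R.from_quat(r).as_matrix() if r.size==4 else r
def plane(c,uv,z):
    d=ray(c,uv)@rot(c).T; o=c["origin"]; return o+d*((z-o[2])/d[:,2])[:,None]
def cloud(c):
    h,w=c["range_z"].shape; u,v=np.meshgrid(np.arange(w),np.arange(h))
    d=ray(c,np.c_[u.ravel(),v.ravel()])*c["range_z"].reshape(-1,1)
    return (d@rot(c).T+c["origin"]).reshape(h,w,3)
def proj(c,P):
    r=rot(c); q=(np.atleast_2d(P)-c["origin"])@r
    return cv2.projectPoints(q,np.zeros(3),np.zeros(3),c["K"],c["dist"])[0].reshape(-1,2)
def load(n): return dict(np.load(n))
E
python3 - <<'E'
from h import *
for n,(x0,x1,y0,y1) in {"scene":(185,335,165,275),"top":(160,340,110,290)}.items():
    c=load(n+"0.npz"); im=c["pixels"][y0:y1,x0:x1,::-1]; s=800/(x1-x0); s=min(s,600/(y1-y0))
    cv2.imwrite(f"pics/{n}_crop.png",cv2.resize(im,None,fx=s,fy=s,interpolation=cv2.INTER_CUBIC))
    P=cloud(c); hsv=cv2.cvtColor(c["pixels"],cv2.COLOR_RGB2HSV)
    h,s,v=cv2.split(hsv)
    for nm,m in {"yellow":(h>20)&(h<33)&(s>150)&(v>120),"blue":(h>100)&(h<125)&(s>120)&(v>60),"red":((h<6)|(h>174))&(s>150)&(v>100),"white":(s<40)&(v>190)}.items():
        m[:y0]=0;m[y1:]=0;m[:,:x0]=0;m[:,x1:]=0
        k,l,st,ce=cv2.connectedComponentsWithStats(m.astype(np.uint8))
        for i in range(1,k):
            if st[i,4]>=8:
                q=P[l==i]; print(n,nm,st[i],ce[i].round(1),"med",np.median(q,0).round(4),"min",q.min(0).round(3),"max",q.max(0).round(3), cv2.minAreaRect(np.float32(q[:,:2])))
E
```

```text
scene blue [221 196  23   8  62] [232.6 200. ] med [ 0.5152 -0.0808  0.0123] min [ 0.507 -0.119  0.008] max [ 0.523 -0.044  0.046] ((0.5148484110832214, -0.08163800090551376), (0.014939529821276665, 0.0754854828119278), 1.264361023902893)
scene blue [188 248  37  27 282] [205.  263.9] med [ 0.7626 -0.1012  0.01  ] min [ 0.722 -0.155  0.002] max [1.135 0.122 1.035] ((0.9074247479438782, 0.01612001657485962), (0.4907993972301483, 0.10160140693187714), 36.71506881713867)
scene white [243 170   6   4   9] [245.8 171.7] med [ 0.3917 -0.0634  0.0202] min [ 0.385 -0.076  0.019] max [ 0.397 -0.057  0.022] ((0.38856247067451477, -0.06584327667951584), (0.017707955092191696, 0.01241730060428381), 59.456626892089844)
scene white [266 186  20  16 223] [275.4 193.7] med [0.4467 0.0559 0.0048] min [ 0.424  0.018 -0.   ] max [1.135 0.122 1.035] ((0.7749718427658081, 0.10330301523208618), (0.7168542742729187, 0.06790313124656677), 8.404807090759277)
scene white [204 190  17  11 138] [212.5 194.8] med [ 0.5073 -0.1557  0.0072] min [ 0.488 -0.185  0.001] max [ 0.536 -0.122  0.04 ] ((0.5117073655128479
[... 3167 characters left out ...]
e [291 199  21  14 266] [301.3 205.1] med [ 0.5122 -0.1546  0.0065] min [ 0.488 -0.183 -0.001] max [ 0.53  -0.122  0.041] ((0.5094037652015686, -0.1526058167219162), (0.0602295845746994, 0.04221731051802635), 89.54638671875)
top white [ 176  213  136   25 1562] [250.9 228.5] med [ 0.4401 -0.0007  0.0044] min [ 0.371 -0.183 -0.004] max [0.485 0.203 1.025] ((0.4277763366699219, 0.010898709297180176), (0.3854028582572937, 0.10590695589780807), 84.9560317993164)
top white [261 242  14  15 171] [267.3 248.9] med [ 0.3856 -0.0579  0.02  ] min [ 0.366 -0.077  0.015] max [ 0.405 -0.041  0.025] ((0.385530948638916, -0.05878252163529396), (0.03560661897063255, 0.036662451922893524), 81.18305969238281)
```

```bash
python3 -c "import workcell.manip as m; print([a for a in dir(m) if a[0]!='_'])"
```

```text
Traceback (most recent call last):
ModuleNotFoundError: No module named 'workcell.manip'; 'workcell' is not a package
```

View pics/top_crop.png

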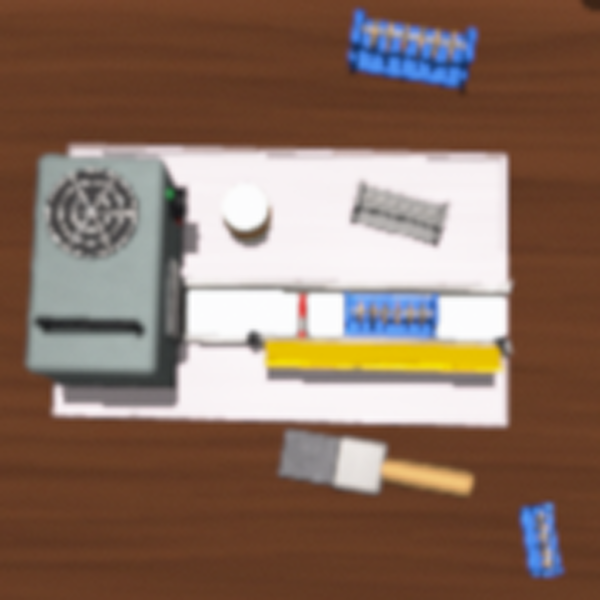

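View pics/scene_crop.png

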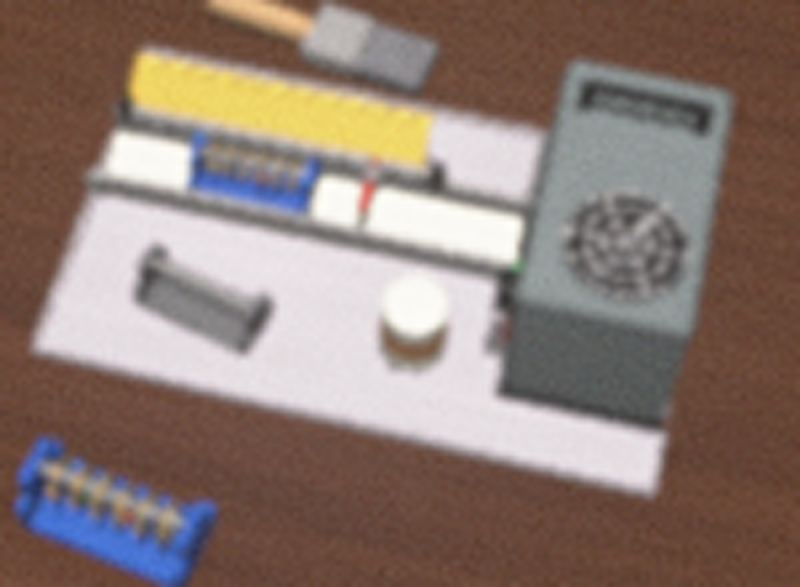

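The crop shows the mid-sized blue rack in the chute before the red bar (crop 303,315), and the yellow plate on the robot side. Feed runs roughly along world +y. Now I'll fit the dryer frame.

```bash
python3 - <<'E'
from h import *
c=load("top0.npz")
f=lambda pts:[(160+u*.3-.35,110+v*.3-.35) for u,v in pts]
print("tray corners z=8mm",plane(c,f([(507,153),(508,426),(53,415),(68,146)]),.008).round(4))
# chute right wall top  and left wall top edges
print("wallR top z=26",plane(c,f([(510,291),(190,287)]),.026).round(4))
print("bar z36 ends",plane(c,f([(303,294),(303,338)]),.036).round(4))
print("stop face ~", plane(c,f([(186,312)]),.03).round(4))
print("plate far edge corners z=56",plane(c,f([(500,371),(267,369)]),.056).round(4))
print("rack corners z=36 top plates",plane(c,f([(346,315),(437,315)]),.036).round(4))
print("rack base z~20 corners",plane(c,f([(346,294),(437,294),(346,334),(437,334)]),.02).round(4))
s=load("scene0.npz"); k=150/800
g=lambda pts:[(185+u*k-.4,165+v*k-.4) for u,v in pts]
print("S tray near corners",plane(s,g([(35,352),(655,493)]),.008).round(4))
print("S plate top edge",plane(s,g([(140,52),(432,113)]),.056).round(4))
print("S rack top end plates",plane(s,g([(197,137),(313,160)]),.036).round(4), plane(s,g([(197,183),(310,208)]),.02))
print("S bar tip z32",plane(s,g([(365,210)]),.034).round(4))
P=cloud(c)
for nm,uv in dict(brush=(267,249),brushh=(290,253),jar=(233,172),handle=(187,207)).items(): print(nm,P[uv[1],uv[0]].round(3))
E
```

```text
tray corners z=8mm [[ 0.6588 -0.1858  0.008 ]
 [ 0.4202 -0.1849  0.008 ]
 [ 0.4225  0.2012  0.008 ]
 [ 0.6586  0.2006  0.008 ]]
wallR top z=26 [[ 0.5331 -0.1847  0.026 ]
 [ 0.5318  0.0866  0.026 ]]
bar z36 ends [[ 0.5259 -0.0096  0.036 ]
 [ 0.4887 -0.0103  0.036 ]]
stop face ~ [[0.5097 0.0888 0.03  ]]
plate far edge corners z=56 [[ 0.4623 -0.1712  0.056 ]
 [ 0.4605  0.0182  0.056 ]]
rack corners z=36 top plates [[ 0.5088 -0.0459  0.036 ]
 [ 0.5101 -0.1219  0.036 ]]
rack base z~20 corners [[ 0.529  -0.046   0.02  ]
 [ 0.5304 -0.1235  0.02  ]
 [ 0.4947 -0.0464  0.02  ]
 [ 0.4961 -0.1235  0.02  ]]
S tray near corners [[ 0.6585 -0.182   0.008 ]
 [ 0.6584  0.2013  0.008 ]]
S plate top edge [[ 0.4576 -0.173   0.056 ]
 [ 0.4581  0.0202  0.056 ]]
S rack top end plates [[ 0.4995 -0.1236  0.036 ]
 [ 0.4983 -0.0473  0.036 ]] [[ 0.52340987 -0.11750771  0.02      ]
 [ 0.52391208 -0.04279509  0.02      ]]
S bar tip z32 [[ 0.5253 -0.0068  0.034 ]]
brush [ 0.385 -0.058  0.019]
brushh [ 0.376 -0.122  0.02 ]
jar [0.594 0.04  0.058]
handle [0.482 0.144 0.154]
```

Dryer origin is at about world (0.511, -0.010). x_d is world +y and y_d is world -x, with yaw near 0. The rack centre is at x_d ≈ -0.075.

Plan:
- Jaws along world x, about 36 mm open.
- Press finger's inner face at y_d ≈ 40, push finger's inner face at y_d ≈ +4.
- Start behind the rack at x_d ≈ -0.132.

```bash
python3 -m pendant '[[[3.4,-4.8,0],[0,0,-10],148],[[3.4,-4.8,0],[0,0,-10],148],[[3.4,-4.8,0],[0,0,-10],148],[[3.4,-4.8,0],[0,0,-10],148],[[3.4,-4.8,0],[0,0,-10],148],[[3.4,-4.8,0],[0,0,-10],148],[[3.4,-4.8,0],[0,0,-10],148]]' 20
```

```text
clock: 0.98
position: [0.4493, 0.2434, 0.2445]
ee_rot: [1.0, -0.012, -0.003, -0.001]
ft_force: [0.9, 0.1, -0.5]
grip_width: 0.419
```

```bash
python3 -m pendant '[[[0.6,-5.5,0],[0,0,1.4],148],[[0.6,-5.5,0],[0,0,0],148],[[0.6,-5.5,0],[0,0,0],148],[[0.6,-5.5,0],[0,0,0],148],[[0.6,-5.5,0],[0,0,0],148],[[0.6,-5.5,0],[0,0,0],148],[[0.4,-5.5,0],[0,0,0],148],[[0,0,-3],[0,0,0],148],[[0,0,-3],[0,0,0],148],[[0,0,0],[0,0,0],148]]'
python3 - <<'E'
from workcell import manip
import cv2,numpy as np
o=manip.get_obs(); print(o["position"],o["ee_rot"],o["ft_force"],o["grip_width"])
for n in("scene","top"):
    c=manip.camera(n); np.savez(f"{n}1.npz",**c)
    x0,x1,y0,y1=(185,335,125,237) if n=="scene" else (200,350,150,262)
    cv2.imwrite(f"pics/{n}1.png",cv2.resize(c["pixels"][y0:y1,x0:x1,::-1],None,fx=5.3,fy=5.3,interpolation=cv2.INTER_CUBIC))
E
```

```text
clock: 2.22
position: [0.488, -0.1606, 0.1821]
ee_rot: [1.0, -0.006, -0.003, -0.0]
ft_force: [-0.1, 0.4, -0.1]
grip_width: 0.42
[ 0.48803327 -0.16064165  0.18214479] [ 9.99978878e-01 -5.93833970e-03 -2.64201235e-03 -2.84657773e-06] [-0.12781488  0.44441545 -0.06687559] 0.41988317033740713
```

View pics/scene1.png

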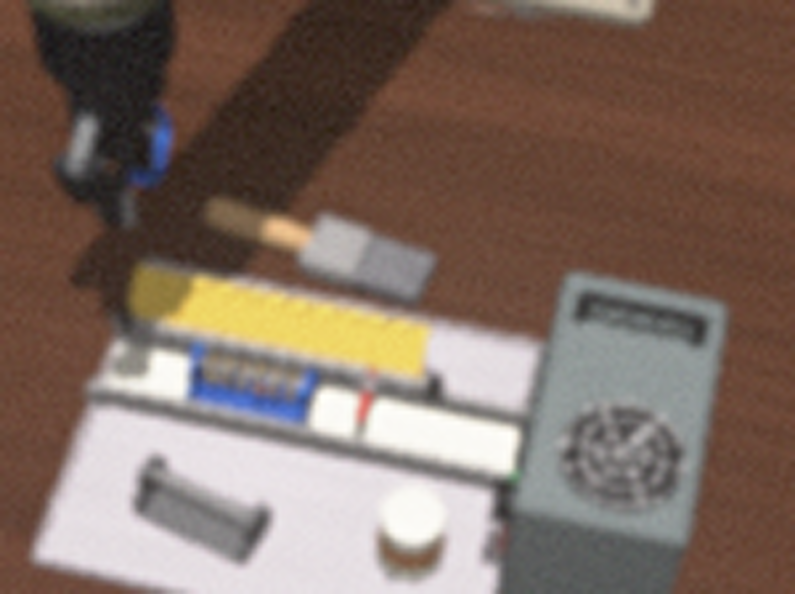

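View pics/top1.png

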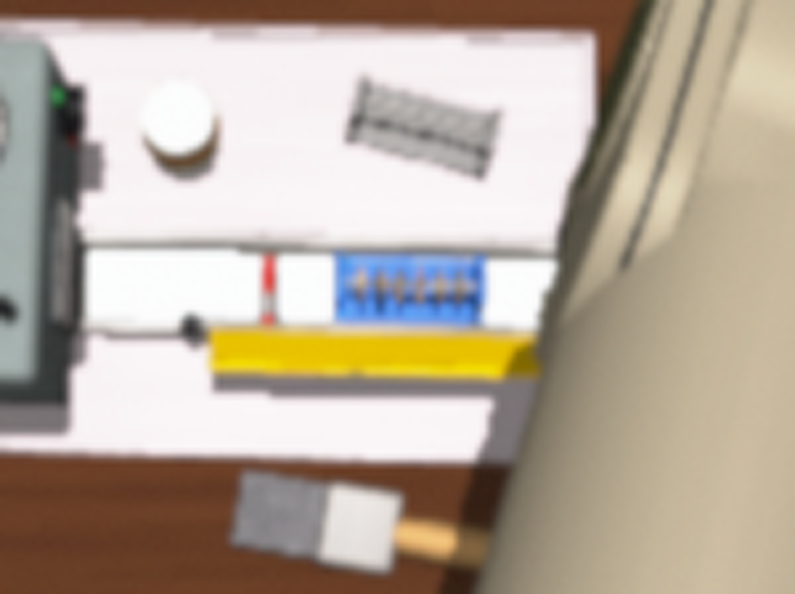

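```bash
python3 -m pendant '[[[0.1,1.7,0],[0,0,0.8],148],[[0,0,-3],[0,0,0],148],[[0,0,-3],[0,0,0],148],[[0,0,-2.5],[0,0,0],148],[[0,0,-1],[0,0,0],148],[[0,0,0],[0,0,0],148]]'
cat > look.py <<'E'
import sys
from workcell import manip
import cv2,numpy as np
o=manip.get_obs(); print(o["clock"],o["position"].round(4),o["ee_rot"].round(4),o["ft_force"].round(2),round(o["grip_width"],3))
c=manip.camera("scene"); np.savez(f"s.npz",**c)
x0,x1,y0,y1=(190,290,140,215)
cv2.imwrite(f"pics/{sys.argv[1]}.png",cv2.resize(c["pixels"][y0:y1,x0:x1,::-1],None,fx=8,fy=8,interpolation=cv2.INTER_CUBIC))
E
python3 look.py s2
```

```text
clock: 3.08
position: [0.496, -0.1351, 0.0935]
ee_rot: [1.0, 0.007, 0.005, -0.002]
ft_force: [0.1, 0.1, 0.5]
grip_width: 0.419
3.075 [ 0.496  -0.1351  0.0935] [ 1.      0.0072  0.0047 -0.0016] [0.1  0.13 0.54] 0.419
```

View pics/s2.png

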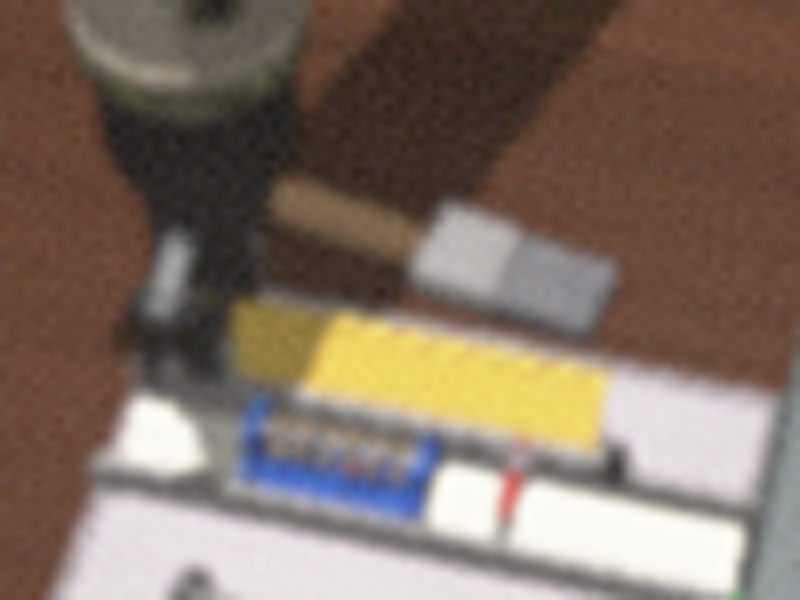

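```bash
python3 -m pendant '[[[-0.7,-0.9,0],[0,0.5,-0.5],148],[[0,0,0],[0,0,0],148],[[0,0,0],[0,0,0],148]]'
```

```text
clock: 3.5
position: [0.49, -0.1452, 0.0962]
ee_rot: [1.0, 0.002, 0.002, -0.002]
ft_force: [0.2, -0.1, -0.3]
grip_width: 0.419
```

```bash
python3 -m pendant '[[[0,0,-1.2],[0,0,0],148],[[0,0,-0.8],[0,0,0],148],[[0,0,-0.5],[0,0,0],148],[[0,0,0],[0,0,0],148]]'; python3 look.py s3
```

```text
clock: 4.0
position: [0.4899, -0.145, 0.069]
ee_rot: [1.0, 0.002, 0.002, -0.002]
ft_force: [0.8, -0.1, -0.2]
grip_width: 0.423
4.0 [ 0.4899 -0.145   0.069 ] [ 1.      0.0023  0.002  -0.0017] [ 0.79 -0.08 -0.2 ] 0.423
```

View pics/s3.png

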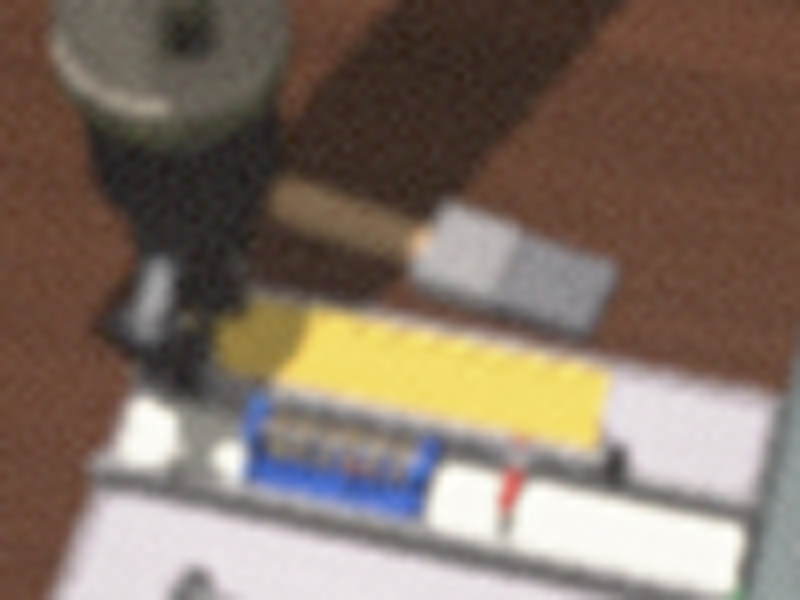

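```bash
python3 -m pendant '[[[0,0,-1],[0,0,0],148],[[0,0,-0.5],[0,0,0],148],[[0,0,0],[0,0,0],148]]'; python3 look.py s4
```

```text
clock: 4.42
position: [0.4903, -0.145, 0.0535]
ee_rot: [1.0, 0.002, 0.002, -0.002]
ft_force: [0.0, -0.5, 0.7]
grip_width: 0.425
4.425 [ 0.4903 -0.145   0.0535] [ 1.      0.0024  0.0024 -0.0018] [ 0.05 -0.55  0.69] 0.425
```

View pics/s4.png

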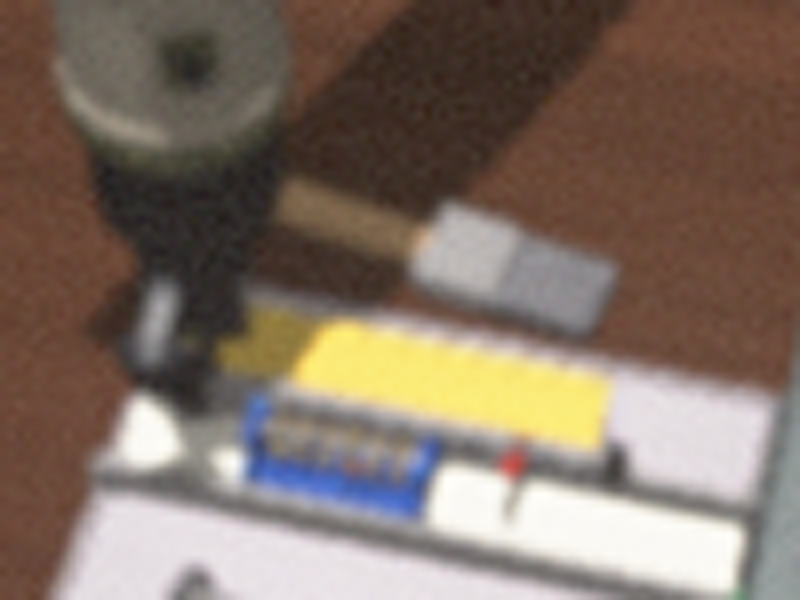

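The bar tip has started to rise (515,460). I'll keep pressing.

```bash
python3 -m pendant '[[[0,0,-0.8],[0,0,0],148],[[0,0,-0.3],[0,0,0],148],[[0,0,0],[0,0,0],148]]'; python3 look.py s5
```

```text
clock: 4.85
position: [0.4909, -0.1451, 0.0424]
ee_rot: [1.0, 0.002, 0.003, -0.002]
ft_force: [-0.4, -0.5, 2.6]
grip_width: 0.417
4.85 [ 0.4909 -0.1451  0.0424] [ 1.      0.0024  0.0031 -0.0017] [-0.38 -0.52  2.59] 0.417
```

View pics/s5.png

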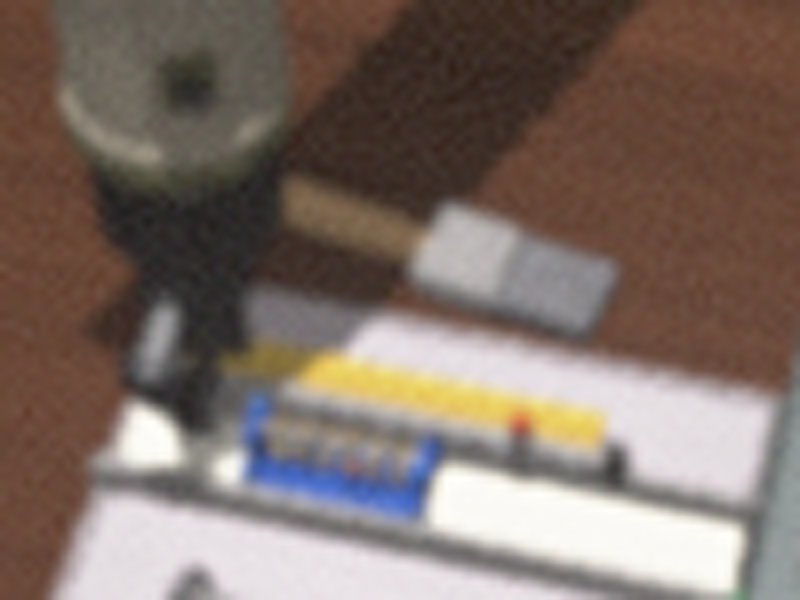

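```bash
cat > gate.py <<'E'
from h import *
c=load("s.npz"); hsv=cv2.cvtColor(c["pixels"],cv2.COLOR_RGB2HSV); h,s,v=cv2.split(hsv)
m=((h<8)|(h>172))&(s>110)&(v>80); m[:175]=0;m[215:]=0;m[:,:245]=0;m[:,265:]=0
ys,xs=np.nonzero(m); print("red px",len(xs),xs.mean().round(1) if len(xs) else None,ys.mean().round(1) if len(ys) else None, ys.min() if len(ys) else None)
for t in (0,.9,1.0,1.1,1.2,1.3,1.4):
    for r in (.030,.038):print(t,r,proj(c,[.511-.024+r*np.cos(t),-.010,.032+r*np.sin(t)])[0].round(1),end=' ')
    print()
E
python3 gate.py
```

```text
red px 1 254.0 193.0 193
0 0.03 [252.7 202. ] 0 0.038 [252.1 204. ] 
0.9 0.03 [253.6 195.5] 0.9 0.038 [253.3 195.6] 
1.0 0.03 [253.8 194.6] 1.0 0.038 [253.5 194.5] 
1.1 0.03 [254.  193.7] 1.1 0.038 [253.8 193.4] 
1.2 0.03 [254.2 192.8] 1.2 0.038 [254.  192.3] 
1.3 0.03 [254.4 192. ] 1.3 0.038 [254.3 191.2] 
1.4 0.03 [254.6 191.1] 1.4 0.038 [254.6 190.1]
```

```bash
python3 -m pendant '[[[0,0,-0.25],[0,0,0],148],[[0,0,0],[0,0,0],148]]'; python3 look.py s6; python3 gate.py|head -1
```

```text
clock: 5.15
position: [0.491, -0.1451, 0.04]
ee_rot: [1.0, 0.002, 0.003, -0.002]
ft_force: [-1.2, 0.3, 2.6]
grip_width: 0.42
5.15 [ 0.491  -0.1451  0.04  ] [ 1.      0.0024  0.0032 -0.0017] [-1.16  0.28  2.61] 0.42
red px 1 255.0 191.0 191
```

View pics/s6.png

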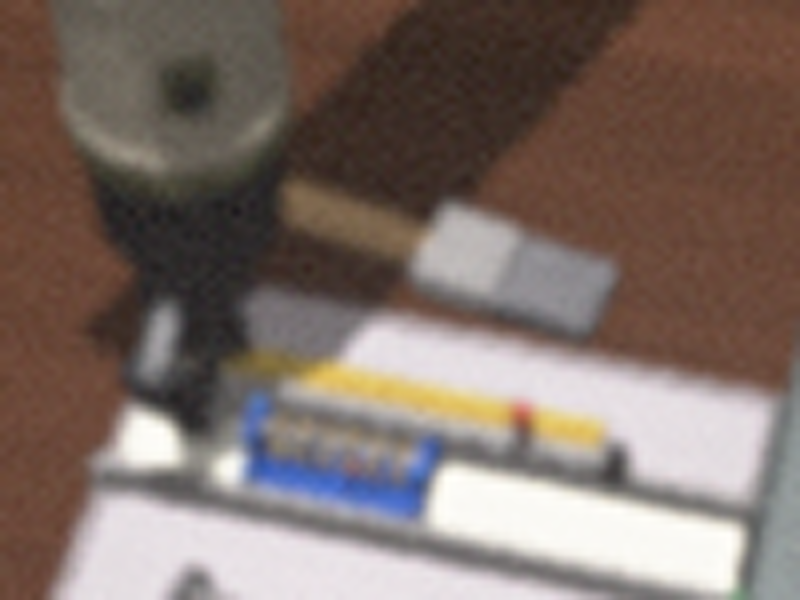

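```bash
python3 -m pendant '[[[-0.1,0,-0.15],[0,0,0],148],[[0,0.5,0],[0,0,0],148],[[0,0.5,0],[0,0,0],148],[[0,0.5,0],[0,0,0],148],[[0,0.5,0],[0,0,0],148],[[0,0.5,0],[0,0,0],148],[[0,0.5,0],[0,0,0],148],[[0,0,0],[0,0,0],148]]'; python3 look.py s7; python3 gate.py|head -1
```

```text
clock: 6.2
position: [0.4891, -0.1137, 0.0383]
ee_rot: [1.0, 0.002, 0.003, -0.001]
ft_force: [-0.9, -0.9, 0.7]
grip_width: 0.417
6.2 [ 0.4891 -0.1137  0.0383] [ 1.      0.0022  0.0026 -0.0013] [-0.89 -0.89  0.74] 0.417
red px 1 255.0 191.0 191
```

View pics/s7.png

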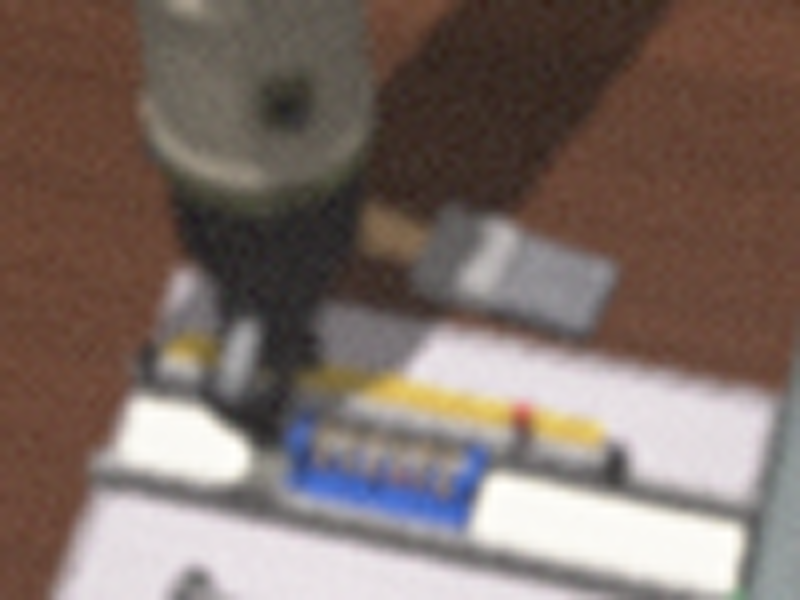

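```bash
python3 -m pendant '[[[0,0.5,0],[0,0,0],148],[[0,0.5,0],[0,0,0],148],[[0,0.5,0],[0,0,0],148],[[0,0.5,0],[0,0,0],148],[[0,0.5,0],[0,0,0],148],[[0,0.5,0],[0,0,0],148],[[0,0.5,0],[0,0,0],148],[[0,0.5,0],[0,0,0],148]]'; python3 look.py s8; python3 gate.py|head -1
```

```text
clock: 7.25
position: [0.489, -0.0718, 0.0383]
ee_rot: [1.0, 0.002, 0.003, -0.001]
ft_force: [-1.4, -2.0, 2.2]
grip_width: 0.417
7.25 [ 0.489  -0.0718  0.0383] [ 1.      0.0016  0.0026 -0.0011] [-1.44 -1.98  2.2 ] 0.417
red px 1 255.0 191.0 191
```

View pics/s8.png

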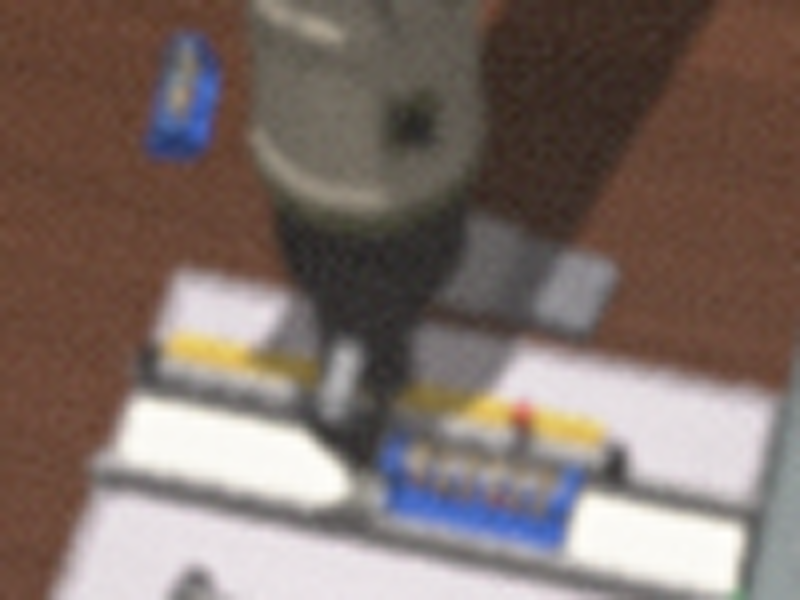

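The rack is under the bar, which is still up (522,412), and forces are small. Continuing.

```bash
python3 -m pendant '[[[0,0.5,0],[0,0,0],148],[[0,0.5,0],[0,0,0],148],[[0,0.5,0],[0,0,0],148],[[0,0.5,0],[0,0,0],148],[[0,0.5,0],[0,0,0],148],[[0,0.5,0],[0,0,0],148],[[0,0.5,0],[0,0,0],148]]'; python3 look.py s9; python3 gate.py|head -1
```

```text
clock: 8.18
position: [0.4927, -0.0545, 0.0414]
ee_rot: [1.0, -0.008, 0.009, 0.01]
ft_force: [-2.0, -22.9, 3.7]
grip_width: 0.421
8.175 [ 0.4927 -0.0545  0.0414] [ 0.9999 -0.0077  0.0087  0.0096] [ -2.   -22.87   3.72] 0.421
red px 5 254.4 190.8 190
```

View pics/s9.png

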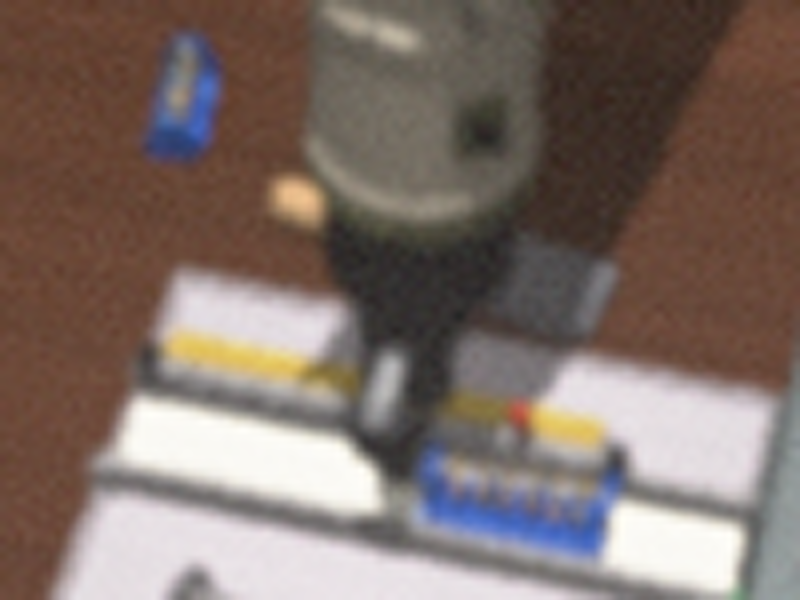

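```bash
python3 - <<'E'
from workcell import manip
import cv2,numpy as np
o=manip.get_obs(); print(o["ft_force"],o["torque"])
c=manip.camera("top"); np.savez("t.npz",**c)
x0,x1,y0,y1=(190,310,150,240)
cv2.imwrite("pics/t9.png",cv2.resize(c["pixels"][y0:y1,x0:x1,::-1],None,fx=6.6,fy=6.6,interpolation=cv2.INTER_CUBIC))
from h import *
s=load("s.npz")
for nm,P in dict(front_top=[.511,.0365,.036],front_base_R=[.511+.018,.0365,.02],rear_R=[.529,-.0435,.02],block=[.487,.030,.039],wallRtop=[.535,.0365,.026]).items():
    q=proj(s,P)[0]; print(nm,q.round(1),((q-[190,140])*8).round())
E
```

```text
[ -1.37898347 -20.34677068   5.67986446] [-4.21278616  0.28601146 -0.38432506]
front_top [266.7 202.8] [613. 503.]
front_base_R [265.3 209.8] [602. 558.]
rear_R [242.1 204.8] [417. 518.]
block [266.4 196.1] [611. 449.]
wallRtop [265.  210.4] [600. 563.]
```

View pics/t9.png

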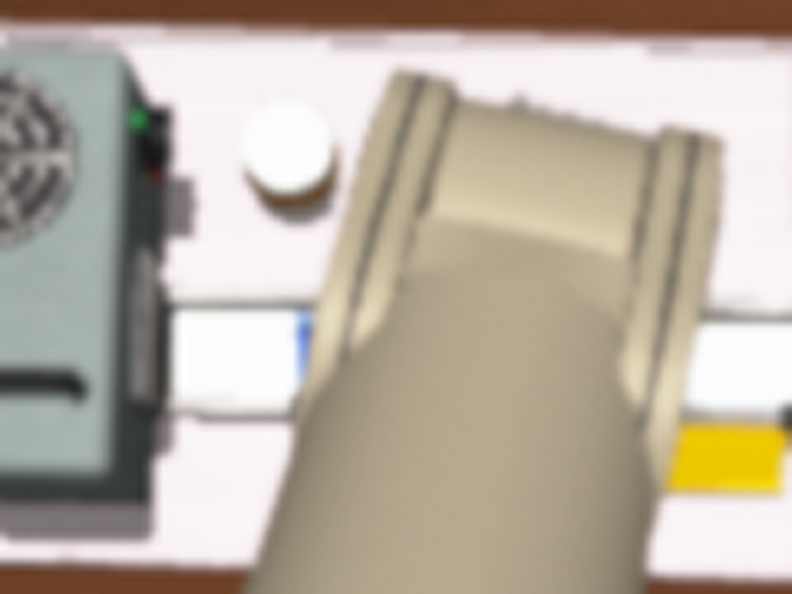

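```bash
python3 - <<'E'
from h import *
c=load("s.npz"); P=cloud(c)
xd=P[...,1]+.010; yd=.511-P[...,0]; z=P[...,2]
reg=(xd>-.14)&(xd<.12)&(yd>-.03)&(yd<.1)
for lo,hi in [(.01,.02),(.02,.03),(.03,.04),(.04,.05),(.05,.06),(.06,.07),(.07,.08),(.08,.09),(.09,.1),(.1,.11),(.11,.13),(.13,.15),(.15,.2)]:
    m=reg&(z>lo)&(z<hi); print(lo,m.sum(),"xd pct",np.percentile(xd[m],[0,5,50,95,100]).round(3) if m.any() else '', "yd",np.percentile(yd[m],[0,50,100]).round(3) if m.any() else '')
for r in range(175,212):
    print(r,' '.join(f"{int(1000*z[r,k]):4d}" for k in range(228,272,2)))
E
```

```text
0.01 365 xd pct [-0.139 -0.126 -0.004  0.079  0.1  ] yd [-0.03   0.002  0.1  ]
0.02 343 xd pct [-0.14  -0.129 -0.021  0.086  0.101] yd [-0.03   0.018  0.048]
0.03 145 xd pct [-0.14  -0.128 -0.025  0.044  0.104] yd [-0.03   0.019  0.037]
0.04 84 xd pct [-0.139 -0.042 -0.001  0.044  0.046] yd [-0.015 -0.002  0.036]
0.05 5 xd pct [-0.034 -0.034 -0.001  0.005  0.006] yd [-0.006  0.015  0.016]
0.06 7 xd pct [-0.031 -0.022  0.003  0.075  0.105] yd [-0.028  0.014  0.039]
0.07 6 xd pct [-0.051 -0.047 -0.032  0.078  0.104] yd [-0.029 -0.014  0.014]
0.08 14 xd pct [-0.057 -0.05  -0.033  0.104  0.105] yd [-0.03  -0.01   0.027]
0.09 47 xd pct [-0.06  -0.053  0.103  0.108  0.109] yd [-0.03  -0.006  0.035]
0.1 12 xd pct [-0.06  -0.058 -0.028  0.034  0.106] yd [-0.007 -0.004  0.015]
0.11 77 xd pct [-0.061 -0.054  0.112  0.119  0.119] yd [-0.029  0.002  0.058]
0.13 72 xd pct [-0.053 -0.052 -0.034  0.119  0.12 ] yd [-0.03  -0.016  0.052]
0.15 237 xd pct [-0.072 -0.067 -0.033 -0.006 -0.004] yd [-0.019 -0.011  0.02 ]
175    0    1  163  172  177  181  184  183  187  183  182  174  166   19   16   13   
[... 3431 characters left out ...]
8   37    9    9
206   10    9   15   16   22   20   24   27   24   31   15   13   12   12   15   12   12   13   12   29    8    9
207    9    5    8   10   17   16   18   24   27   26   27   27   16   10   14   11   12   15   14    7    7    5
208    3    3    5    6    8   10    9   14   20   25   22   24   26   25   27   14   15   13   12    4    5    3
209    4    3    6    3    5    3    6    7   11   18   15   18   24   25   26   27   28   10   19    8   10    9
210    4    5    4    6    2    2    6    3    8    9   12   13   16   20   23   29   30   26   25    7    7    4
211    5    3    4    4    4    4    5    5    3    4    4    6   13   14   15   20   20   26   26   25   28    5
```

Something resisted: -22 N along the feed. The moment puts it on the push finger at y_d≈0, so on the rack, and the depth data show the gripper clear of the bar. I'll back off slightly with the gate still held and look at the rack.

```bash
python3 -m pendant '[[[-0.2,-0.5,-0.15],[0,0,0],148],[[-0.1,-0.3,-0.1],[0.7,0.7,0.6],148],[[0,-0.6,0],[0,0,0],148],[[0,0,0],[0,0,0],148]]'; python3 look.py s10; python3 gate.py|head -1
python3 - <<'E'
from workcell import manip
o=manip.get_obs(); print(o["torque"],o["joint_pos"].round(3))
E
```

```text
clock: 8.78
position: [0.4898, -0.0669, 0.0388]
ee_rot: [1.0, -0.001, 0.002, 0.002]
ft_force: [-0.6, -2.0, 1.4]
grip_width: 0.419
8.775 [ 0.4898 -0.0669  0.0388] [ 1.     -0.0014  0.002   0.0018] [-0.64 -1.97  1.38] 0.419
red px 1 255.0 191.0 191
[-0.33679028  0.20742552  0.08575217] [-0.513  0.322  0.626  2.043 -0.246  0.845  0.25 ]
```

View pics/s10.png

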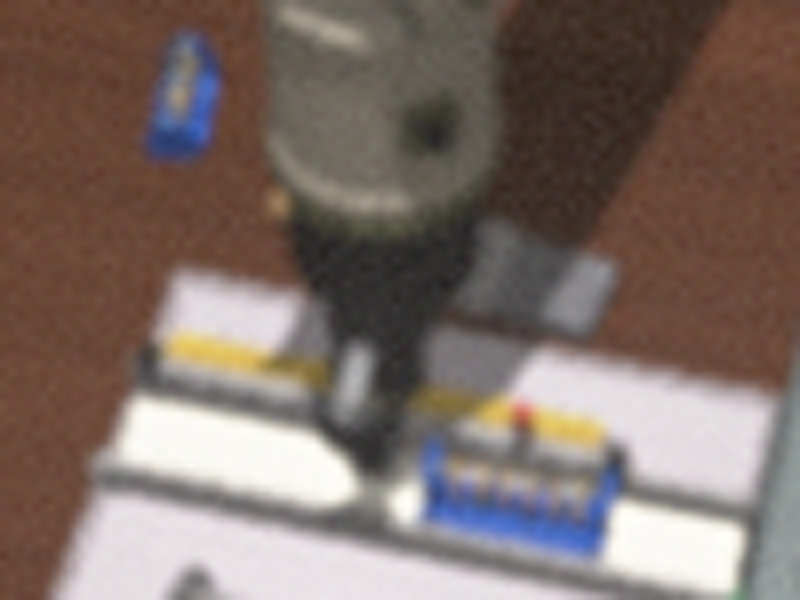

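```bash
python3 - <<'E'
from h import *
c=load("s.npz"); x0,x1,y0,y1=236,276,186,214
im=cv2.resize(c["pixels"][y0:y1,x0:x1,::-1],None,fx=20,fy=20,interpolation=cv2.INTER_LANCZOS4)
cv2.imwrite("pics/s10z.png",im)
for nm,P in dict(blk_in_near_top=[.493,.024,.039],blk_in_far_top=[.493,.036,.039],Lwall_in_top0=[.490,-.05,.026],Lwall_in_top1=[.49,.09,.026],Rwall_in0=[.532,-.05,.026],Rwall_in1=[.532,.09,.026],rackFtopL=[.5,.035,.042],rackFtopR=[.522,.035,.042],rackFshR=[.529,.035,.026],rackFshL=[.493,.035,.026]).items():
    q=proj(c,P)[0]; print(nm,((q-[x0,y0]+.5)*20).round())
E
```

```text
blk_in_near_top [575. 234.]
blk_in_far_top [645. 248.]
Lwall_in_top0 [153. 171.]
Lwall_in_top1 [957. 342.]
Rwall_in0 [ 91. 374.]
Rwall_in1 [909. 550.]
rackFtopL [631. 271.]
rackFtopR [602. 380.]
rackFshR [589. 465.]
rackFshL [635. 289.]
```

View pics/s10z.png

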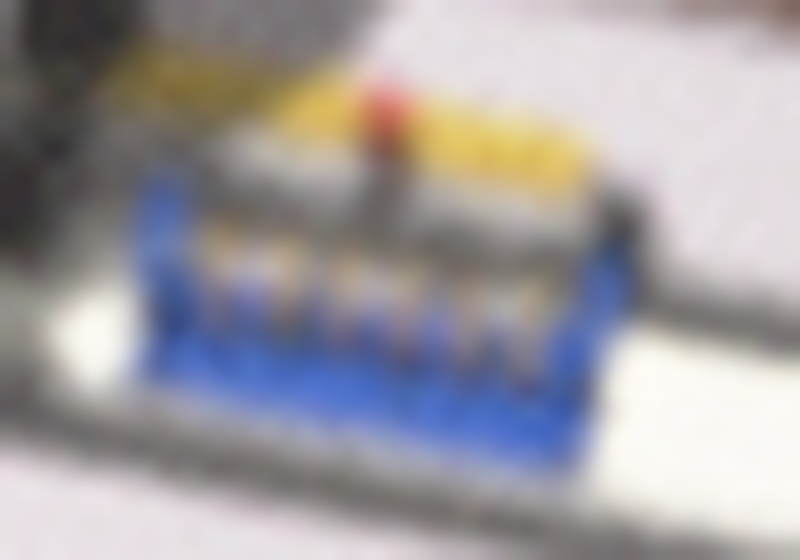

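```bash
python3 - <<'E'
from workcell import manip
from h import *
c=manip.camera("top"); np.savez("t.npz",**c)
x0,x1,y0,y1=(215,265,185,222)
cv2.imwrite("pics/t10.png",cv2.resize(c["pixels"][y0:y1,x0:x1,::-1],None,fx=16,fy=16,interpolation=cv2.INTER_LANCZOS4))
for nm,P in dict(frontbaseL=[.493,.035,.026],frontbaseR=[.529,.035,.026],fronttopL=[.5,.035,.042],fronttopR=[.522,.035,.042],blk=[.487,.030,.039],LwallIn=[.49,.03,.026],RwallIn=[.532,.03,.026]).items():
    print(nm,((proj(c,P)[0]-[x0,y0]+.5)*16).round())
E
```

```text
frontbaseL [320. 403.]
frontbaseR [326. 201.]
fronttopL [316. 351.]
fronttopR [320. 226.]
blk [344. 429.]
LwallIn [348. 420.]
RwallIn [355. 184.]
```

View pics/t10.png

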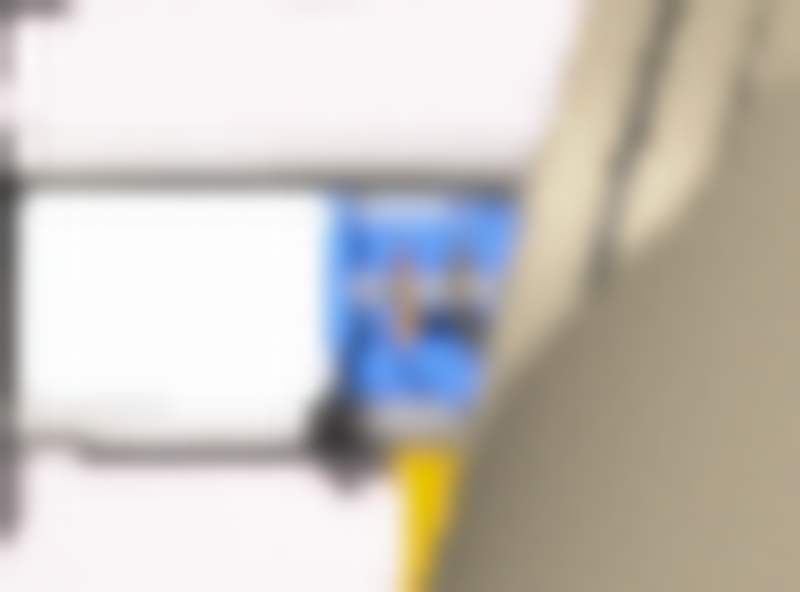

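The top crop shows the black bearing block at (340,425) right beside the rack's front-left corner, so the rack has probably caught there. I'll move the push point left of centre to steer the front to the right, then push gently.

```bash
python3 -m pendant '[[[-0.4,0,-0.2],[0,0,0.1],148],[[0,0,0],[0,0,0],148]]'; python3 -m pendant '[[[0,0.4,0],[0,0,0],148],[[0,0.4,0],[0,0,0],148]]';python3 -m pendant '[[[0,0.3,0],[0,0,0],148]]';python3 -m pendant '[[[0,0.2,0],[0,0,0],148]]';python3 look.py s11; python3 gate.py|head -1
```

```text
clock: 9.12
position: [0.4856, -0.0665, 0.0366]
ee_rot: [1.0, -0.0, 0.002, 0.002]
ft_force: [-1.9, -1.0, 0.8]
grip_width: 0.418
clock: 9.38
position: [0.4854, -0.0583, 0.0365]
ee_rot: [1.0, -0.0, 0.002, 0.002]
ft_force: [-0.4, -2.0, 1.6]
grip_width: 0.421
clock: 9.5
position: [0.4855, -0.056, 0.0367]
ee_rot: [1.0, -0.001, 0.002, 0.003]
ft_force: [-1.2, -12.2, 2.2]
grip_width: 0.421
clock: 9.62
position: [0.4855, -0.0559, 0.0368]
ee_rot: [1.0, -0.001, 0.002, 0.004]
ft_force: [-1.8, -11.4, 3.9]
grip_width: 0.421
9.625 [ 0.4855 -0.0559  0.0368] [ 1.     -0.0013  0.0025  0.004 ] [ -1.78 -11.4    3.87] 0.421
red px 1 255.0 193.0 193
```

View pics/s11.png

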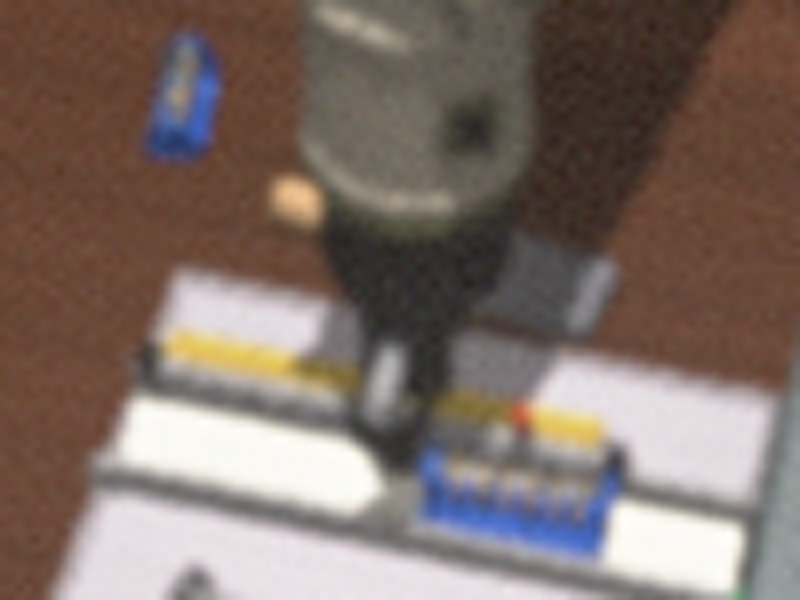

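```bash
python3 -m pendant '[[[0,-0.3,0],[0,0,0],148],[[0,-0.4,0],[0,0,0],148],[[0,-0.4,-0.05],[0,0,0],148]]'; python3 - <<'E'
from workcell import manip
from h import *
for n,(x0,x1,y0,y1) in {"scene":(236,276,184,214),"top":(220,260,187,217)}.items():
    A=[];D=[]
    for i in range(10):
        c=manip.camera(n);A.append(c["pixels"].astype(float));D.append(c["range_z"])
    c["pixels"]=np.mean(A,0).round().astype(np.uint8);c["range_z"]=np.median(D,0);np.savez(n+"avg.npz",**c)
    im=c["pixels"][y0:y1,x0:x1,::-1]
    cv2.imwrite(f"pics/{n}avg.png",cv2.resize(im,None,fx=20,fy=20,interpolation=cv2.INTER_CUBIC))
    P=cloud(c)
    xd=P[...,1]+.010; yd=.511-P[...,0]; z=P[...,2]
    if n=="scene":
        for r in range(186,214): print(r,' '.join(f"{int(xd[r,k]*1000):4d},{int(yd[r,k]*1000):3d},{int(1000*z[r,k]):3d}" for k in range(242,272,2)))
    else:
        for r in range(193,217): print(r,' '.join(f"{int(xd[r,k]*1000):4d},{int(yd[r,k]*1000):3d},{int(1000*z[r,k]):3d}" for k in range(226,250,2)))
print(manip.get_obs()["clock"])
E
```

```text
clock: 10.05
position: [0.4857, -0.0659, 0.0363]
ee_rot: [1.0, -0.001, 0.002, 0.003]
ft_force: [-1.8, 1.3, 1.2]
grip_width: 0.418
186  -38,  1,102  -49, 68,  4  -42, 70,  5  -35, 72,  4  -28, 73,  5  -21, 74,  6  -14, 77,  4   -8, 79,  4   -1, 81,  3    5, 82,  4   12, 84,  4   19, 86,  4   26, 85,  8   33, 85, 10   40, 89,  7
187  -38,  1, 96  -48, 63,  5  -41, 66,  4  -34, 68,  3  -27, 69,  4  -20, 71,  5  -13, 72,  4   -6, 74,  5    0, 75,  5    6, 78,  4   13, 80,  4   20, 81,  5   27, 83,  5   34, 85,  4   41, 86,  5
188  -38,  1, 91  -44, 51, 17  -40, 61,  5  -33, 63,  4  -26, 66,  3  -19, 66,  5  -12, 67,  7   -6, 70,  4    0, 71,  5    7, 73,  5   14, 76,  3   21, 77,  5   28, 78,  5   35, 80,  6   42, 82,  5
189  -49, 43, 21  -43, 46, 19  -37, 49, 17  -30, 51, 16  -25, 61,  4  -18, 62,  5  -11, 64,  4   -5, 66,  4    1, 68,  4    8, 70,  4   15, 72,  3   22, 73,  4   29, 75,  4   36, 76,  5   42, 78,  5
190  -47, 36, 26  -41, 38, 25  -35, 42, 22  -28, 45, 20  -22, 47, 18  -15, 50, 17   -9, 52, 16   -3, 61,  5    2, 64,  4    9, 66,  4   16, 67,  4   23, 68,  5   30, 70,  5  
[... 7747 characters left out ...]
30   23, 24, 31    4, 71,432    0, 72,442   -2, 73,450
213   70, 25,  4   64, 25,  4   59, 25,  4   53, 25,  5   47, 24,  3   41, 24,  5   36, 24,  3   29, 27, 29   23, 27, 29    4, 72,431    0, 74,444   -2, 74,453
214   70, 28,  5   64, 28,  4   58, 28,  5   53, 27,  4   47, 27,  4   41, 27,  4   35, 27,  5   29, 30, 27   23, 30, 27    4, 74,435    0, 76,450   -2, 76,456
215   70, 31,  4   64, 31,  5   58, 30,  3   53, 30,  3   47, 30,  4   41, 30,  4   35, 30,  4   29, 32, 24   23, 32, 26    4, 77,441    0, 78,452   -2, 78,458
216   70, 34,  4   64, 33,  4   58, 33,  5   53, 33,  4   47, 33,  4   41, 33,  4   35, 33,  5   29, 35, 23   23, 35, 23    3, 79,444    0, 80,455   -2, 80,461
11.05
```

View pics/sceneavg.png

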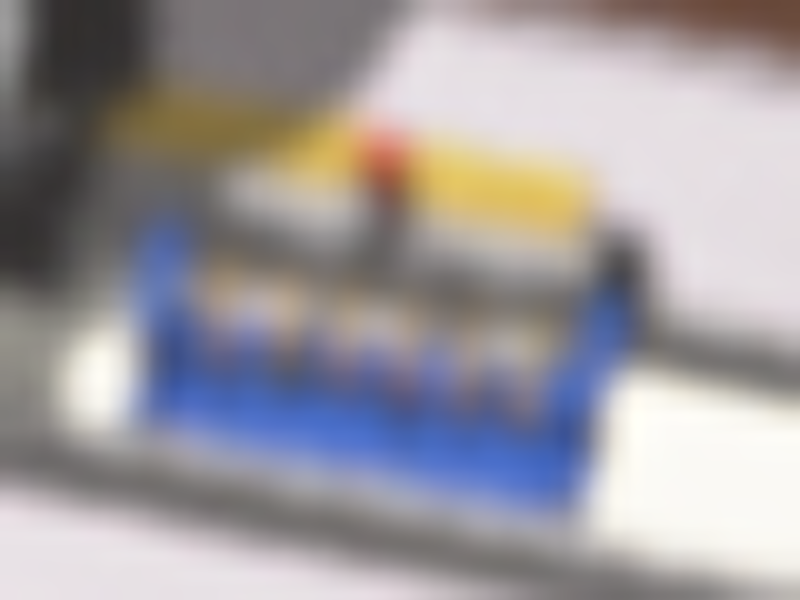

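View pics/topavg.png

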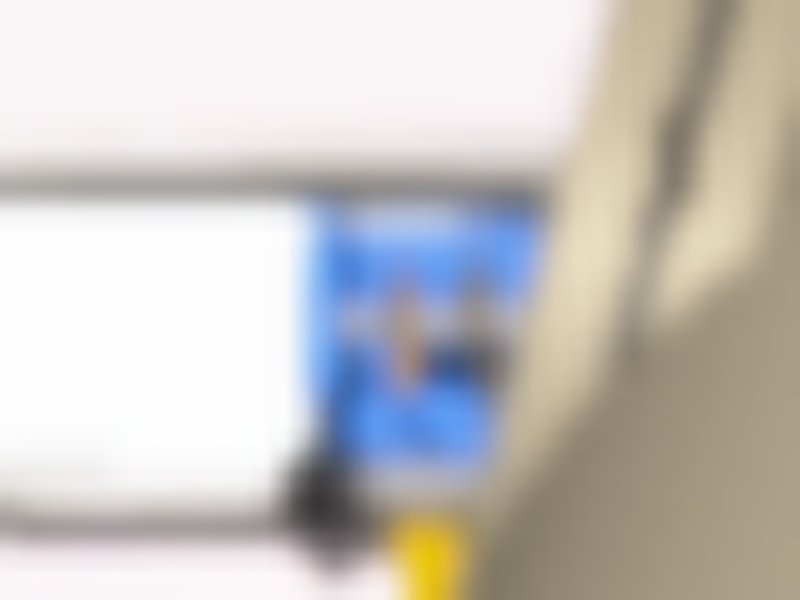

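Depth shows the rack lying 2–3 mm left of centre, so its left shoulder is under or against the bearing block's overhang. I'll try light contact with a small sideways wiggle to free it.

```bash
python3 -m pendant '[[[0,0.5,0],[0,0,0],148],[[0,0.5,0],[0,0,0],148]]';for i in 1; do python3 -m pendant '[[[0.3,0.25,0],[0,0,0],148],[[0.3,0.2,0],[0,0,0],148]]'; python3 -m pendant '[[[0,0.3,0],[0,0,0],148]]'; python3 -m pendant '[[[-0.3,0.2,0],[0,0,0],148],[[-0.3,0.2,0],[0,0,0],148]]';  python3 -m pendant '[[[0,0.3,0],[0,0,0],148]]'; done; python3 look.py s12;python3 -c "
from workcell import manip;print(manip.get_obs()['torque'])"
```

```text
clock: 11.3
position: [0.4856, -0.056, 0.0363]
ee_rot: [1.0, -0.001, 0.002, 0.004]
ft_force: [0.6, -13.9, 3.9]
grip_width: 0.416
clock: 11.55
position: [0.4876, -0.0558, 0.0355]
ee_rot: [1.0, -0.003, -0.001, 0.006]
ft_force: [-13.6, -9.4, 10.9]
grip_width: 0.42
clock: 11.68
position: [0.4871, -0.0556, 0.0357]
ee_rot: [1.0, -0.005, -0.002, 0.008]
ft_force: [-0.9, -15.9, 7.2]
grip_width: 0.421
clock: 11.92
position: [0.4827, -0.0555, 0.0366]
ee_rot: [1.0, -0.007, 0.0, 0.01]
ft_force: [1.9, -9.1, 2.2]
grip_width: 0.422
clock: 12.05
position: [0.4831, -0.0551, 0.037]
ee_rot: [1.0, -0.008, 0.001, 0.012]
ft_force: [0.0, -15.4, 2.8]
grip_width: 0.42
12.05 [ 0.4831 -0.0551  0.037 ] [ 0.9999 -0.0083  0.0013  0.0116] [  0.03 -15.43   2.83] 0.42
[-2.82617688 -0.02459194 -0.2864022 ]
```

View pics/s12.png

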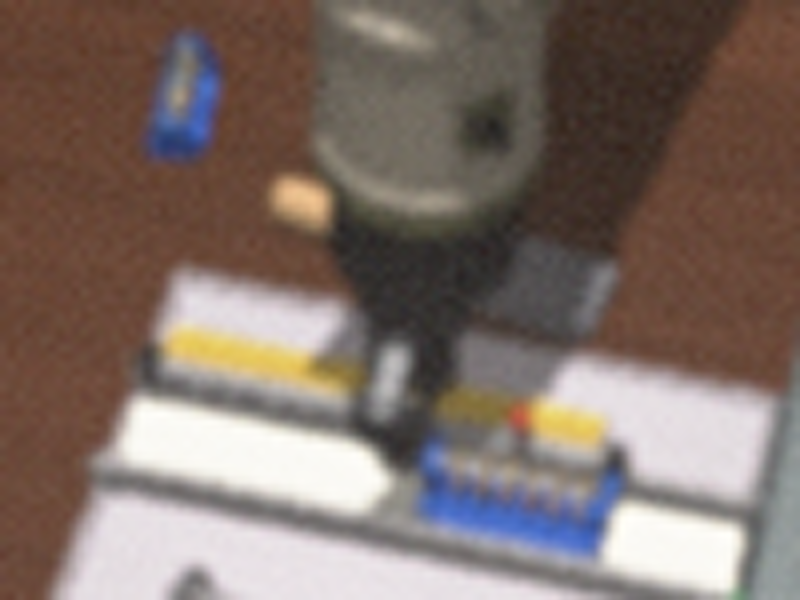

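```bash
cat > avg.py <<'E'
import sys
from workcell import manip
from h import *
tag=sys.argv[1]; N=int(sys.argv[2])
for n in ("scene","top"):
    A=[];D=[]
    for i in range(N):
        c=manip.camera(n);A.append(c["pixels"].astype(float));D.append(c["range_z"])
    c["pixels"]=np.mean(A,0).round().astype(np.uint8);c["range_z"]=np.mean(D,0);np.savez(n+tag+".npz",**c)
    P=cloud(c); xd=P[...,1]+.010; yd=.511-P[...,0]; z=P[...,2]
    hsv=cv2.cvtColor(c["pixels"],cv2.COLOR_RGB2HSV); h,s,v=cv2.split(hsv)
    m=(h>100)&(h<125)&(s>110)&(xd>-.07)&(xd<.11)&(abs(yd)<.03)
    for nm,lo,hi in (("rear",-.045,-.026),("front",.038,.05)) if n=="scene" else (("front",.036,.05),):
        k=m&(xd>lo)&(xd<hi)&(z>.038)&(z<.05)
        if k.sum(): print(n,nm,"top n",k.sum(),"z",z[k].mean().round(4),"x",xd[k].min().round(4),xd[k].max().round(4),"y",yd[k].min().round(4),yd[k].max().round(4))
o=manip.get_obs(); print(o["clock"],o["position"].round(4),o["ft_force"].round(1))
E
python3 avg.py push 8; python3 - <<'E'
from h import *
for n in ("scene","top"):
    a=load(n+"avg.npz");b=load(n+"push.npz")
    x0,x1,y0,y1=(236,276,184,214) if n=="scene" else (220,260,187,217)
    f=lambda c:cv2.resize(c["pixels"][y0:y1,x0:x1,::-1],None,fx=10,fy=10,interpolation=cv2.INTER_CUBIC)
    d=cv2.absdiff(f(a),f(b))*2
    cv2.imwrite(f"pics/cmp_{n}.png",np.vstack([np.hstack([f(a),f(b)]),np.hstack([d,d*0])])[:600])
E
```

```text
scene rear top n 5 z 0.0447 x -0.0358 -0.0291 y -0.0098 0.0032
scene front top n 5 z 0.0426 x 0.0408 0.0434 y -0.0062 0.01
top front top n 3 z 0.0415 x 0.0406 0.0407 y -0.01 -0.0044
12.9 [ 0.4831 -0.0552  0.037 ] [  0.4 -13.1   1.9]
```

View pics/cmp_scene.png

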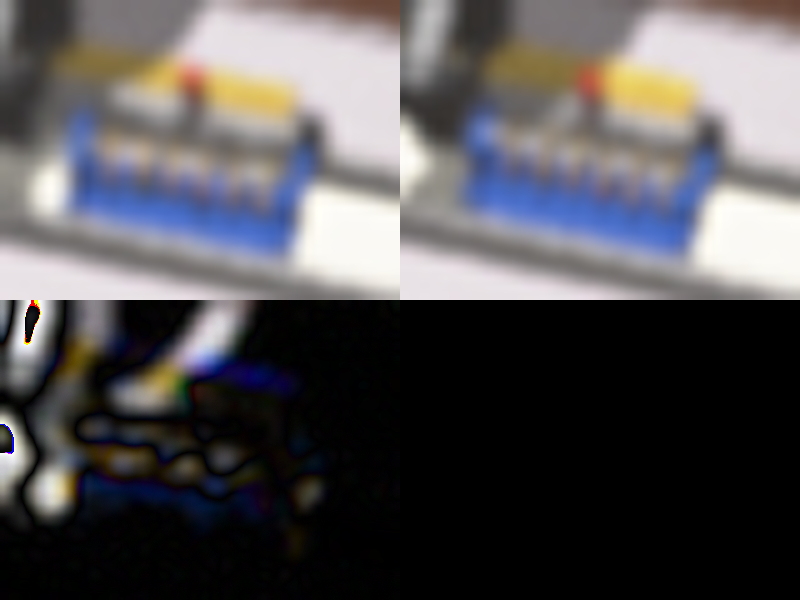

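View pics/cmp_top.png

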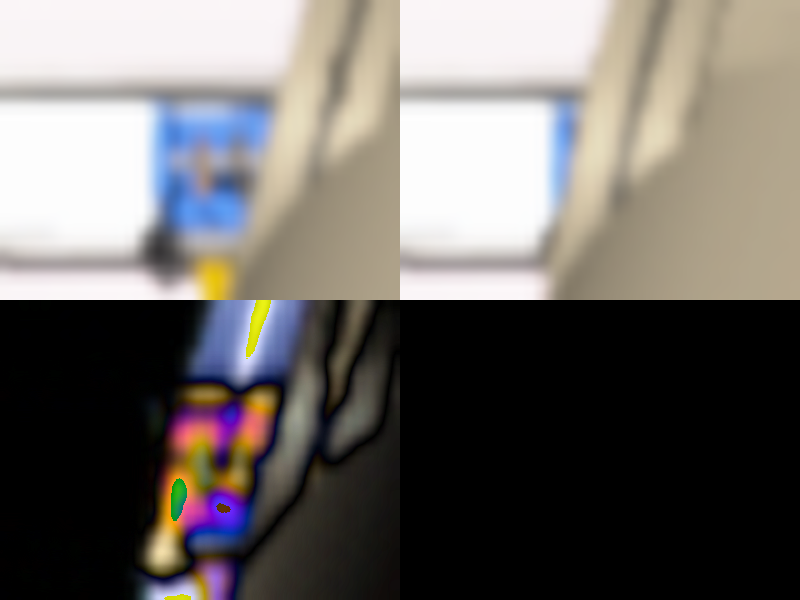

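The rack's rear rises slightly when I push (z 44.7 vs 42 mm), so whatever resists it is low at the front. I'll ease off and check the chute floor ahead in the first pictures with the contrast stretched.

```bash
python3 -m pendant '[[[0,-0.4,0],[0.5,0,0.5],148],[[0,-0.3,0],[0.5,0,0.4],148]]'; python3 - <<'E'
from h import *
out=[]
for f in ("top0","toppush","scene0"):
    c=load(f+".npz")
    # rectify chute floor plane z=.006: x_d -0.02..0.11 , y_d -.03..+.03
    H,W=240,700
    xs=np.linspace(.11,-.03,W); ys=np.linspace(-.026,.030,H)
    X,Y=np.meshgrid(xs,ys)
    P=np.c_[(.5125-Y).ravel(),(X-.010).ravel(),np.full(X.size,.006)]
    uv=proj(c,P).reshape(H,W,2).astype(np.float32)
    im=cv2.remap(c["pixels"],uv[...,0],uv[...,1],cv2.INTER_CUBIC)[:,:,::-1].astype(float)
    im=np.clip((im-195)*255/60,0,255) 
    out.append(im.astype(np.uint8)[:195])
cv2.imwrite("pics/floor.png",np.vstack(out))
g=load("top0.npz")["pixels"].astype(int)
print(g[200:211,212:252:2,1])
E
```

```text
clock: 13.15
position: [0.4833, -0.0611, 0.037]
ee_rot: [1.0, 0.0, 0.001, 0.002]
ft_force: [-0.9, 0.3, 0.2]
grip_width: 0.42
[[104  57 202 252 252 252 252 252 252 252 252 252 252 252 252 252 252 252
  244 100]
 [103  55 203 252 252 252 252 252 252 252 252 253 252 253 252 252 252 252
  242  87]
 [101  55 205 252 252 252 252 252 252 252 252 252 252 252 252 252 252 252
  241  81]
 [ 99  54 208 252 252 252 252 252 252 252 252 252 252 252 252 252 253 252
  241  87]
 [ 98  56 208 252 253 252 252 252 252 253 252 252 252 252 253 252 252 252
  241 112]
 [ 98  58 208 252 252 252 252 252 253 252 252 252 252 252 252 252 252 252
  242 153]
 [ 98  58 207 252 252 252 252 252 252 252 252 252 252 252 252 252 252 252
  243 179]
 [ 98  58 208 252 252 252 252 252 252 252 252 252 251 252 252 252 252 252
  242 184]
 [ 95  57 208 252 252 252 252 252 252 252 252 247 237 250 251 251 252 252
  240 171]
 [ 89  62 202 247 247 247 246 251 252 252 251 220 172 232 241 243 246 246
  226 136]
 [ 77  72 199 233 234 236 238 247 248 247 245 162 100 186 219 218 223 222
  195 116]]
```

View pics/floor.png

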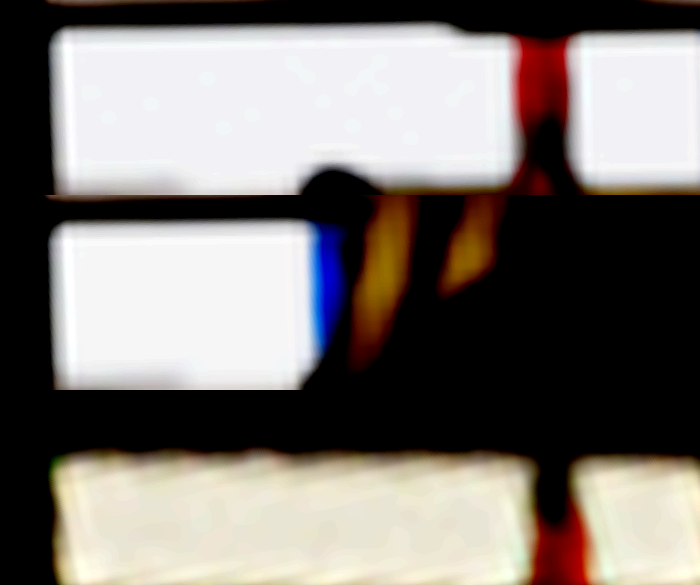

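```bash
python3 - <<'E'
from workcell import manip
from h import *
A=[];D=[]
for i in range(8):
    c=manip.camera("scene");A.append(c["pixels"].astype(float));D.append(c["range_z"])
c["pixels"]=np.mean(A,0).round().astype(np.uint8);c["range_z"]=np.mean(D,0);np.savez("scenerel.npz",**c)
for f in ("sceneavg","scenepush","scenerel"):
    c=load(f+".npz");P=cloud(c); xd=P[...,1]+.010; yd=.511-P[...,0]; z=P[...,2]
    print(f)
    for r in range(194,210): print(r,' '.join(f"{int(xd[r,k]*1000):4d},{int(yd[r,k]*1000):3d},{int(1000*z[r,k]):3d}" for k in (241,242,243,244,245,246,263,264,265,266,267,268)))
a=load("scenerel.npz");b=load("scenepush.npz")
x0,x1,y0,y1=(236,276,184,214)
f=lambda c:cv2.resize(c["pixels"][y0:y1,x0:x1,::-1],None,fx=20,fy=10*2,interpolation=cv2.INTER_CUBIC)
cv2.imwrite("pics/rel.png",f(a));cv2.imwrite("pics/push.png",f(b))
E
```

```text
sceneavg
194  -47, 19, 25  -43, 20, 26  -40, 20, 27  -37, 21, 27  -32, 18, 32  -29, 19, 33   25, 39, 23   28, 41, 22   31, 42, 21   33, 54,  4   37, 55,  4   40, 56,  4
195  -47, 20, 18  -43, 19, 20  -40, 19, 22  -33,  7, 42  -33, 19, 25  -29, 19, 25   27, 31, 29   30, 33, 28   31, 49,  4   34, 49,  5   38, 51,  4   41, 51,  5
196  -47, 21, 10  -44, 20, 13  -40, 19, 16  -32,  2, 44  -31, 14, 27  -29, 19, 19   28, 23, 36   31, 23, 36   35, 26, 34   38, 23, 40   42, 24, 39   45, 24, 40
197  -47, 20,  5  -43, 19,  8  -40, 19, 10  -31, -1, 44  -30,  9, 28  -29, 19, 13   29, 21, 33   32, 20, 35   35, 21, 35   39, 19, 40   42, 20, 40   46, 21, 40
198  -46, 15,  7  -42, 15,  8  -33, -5, 43  -30, -5, 44  -27, -4, 43  -23, -2, 42   29, 22, 26   33, 19, 31   36, 18, 34   40, 16, 38   43, 15, 40   46, 18, 38
199  -45, 10,  8  -42, 13,  5  -32, -9, 43  -29, -8, 43  -26, -6, 41  -23, -5, 41   30, 19, 23   33, 20, 23   36, 21, 24   41,  9, 42   44, 11, 41   47, 18, 32
200  -44,  8,  5  -41,  8,  6  -31,-12, 43  -28,-10, 40  -30,  7, 12  -26,  7, 14   32,  4, 40   33, 19, 19   37, 19, 20   42,  5, 
[... 5908 characters left out ...]
,  3, 12   42,-10, 36   44,  0, 21   47,  9,  7   50, 10,  7
206  -34,-27, 26  -31,-26, 26  -28,-25, 26  -25,-24, 26  -21,-24, 27  -18,-23, 27   34,  0, 11   38,  0, 12   43,-10, 30   44,  1, 12   47,  5,  7   51,  6,  7
207  -34,-28, 21  -31,-28, 23  -27,-28, 24  -24,-28, 25  -21,-27, 26  -17,-27, 26   35, -4, 12   40,-12, 27   43,-11, 26   45,  0,  7   48,  1,  7   52,  2,  7
208  -34,-28, 15  -31,-27, 15  -27,-28, 18  -24,-28, 19  -21,-27, 20  -17,-27, 21   36, -8, 11   41,-16, 26   44,-16, 28   46, -2,  7   49, -2,  7   52, -1,  7
209  -35,-27,  7  -31,-28, 10  -27,-28, 11  -24,-28, 12  -21,-27, 13  -17,-28, 16   37,-12, 12   41,-17, 22   45,-16, 22   47, -6,  6   50, -5,  6   53, -4,  6
```

View pics/rel.png

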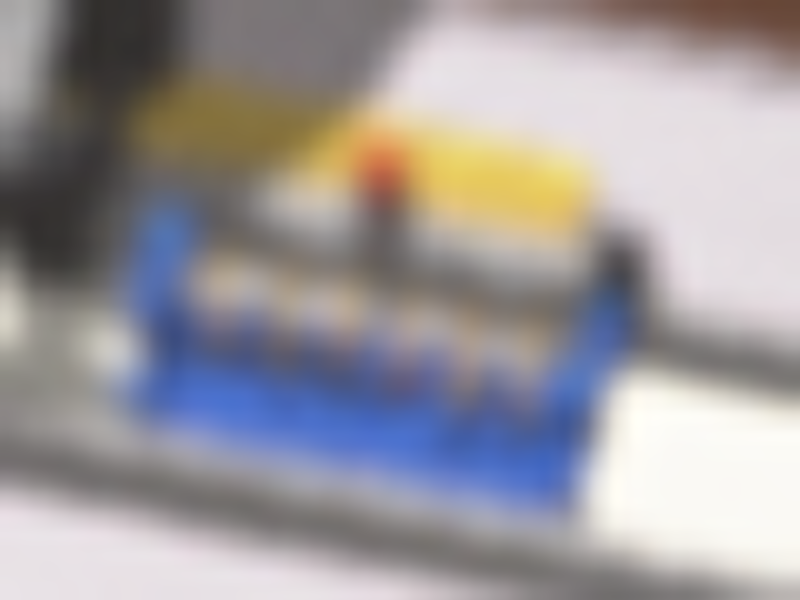

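View pics/push.png

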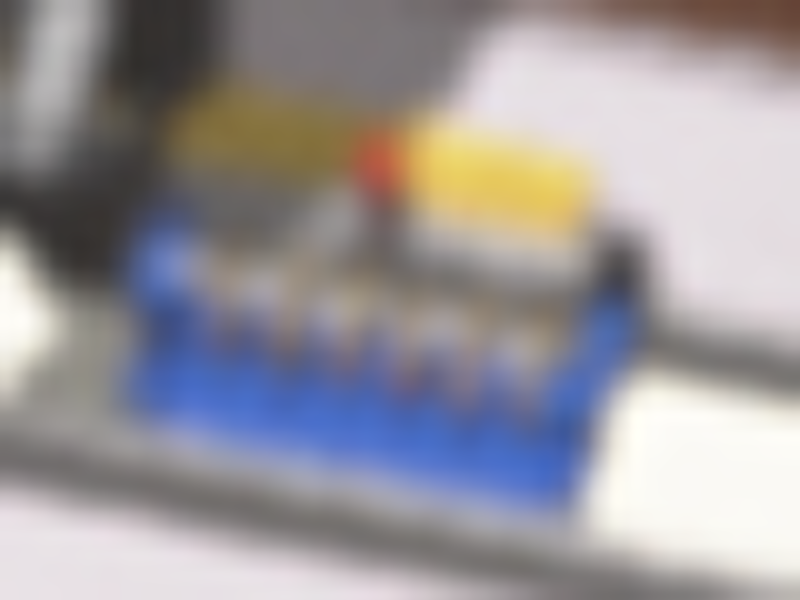

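When pushing, the rear rises about 2 mm (rear top 45 vs 43 mm) because the hand creeps up and drags the rack by friction. That wedges the left shoulder under the bearing block, which has zero clearance at 26 mm. So I'll press the rear down through the contact by rolling the hand, with the push finger going down and the gate still held, and push then.

```bash
python3 -m pendant '[[[0,0.45,0],[0,0,0],148],[[0,0.2,0],[0,0,0],148]]'; python3 -m pendant '[[[0,0.1,-0.05],[0,2,0],148],[[0,0.1,-0.05],[0,2,0],148]]'; python3 -m pendant '[[[0,0.2,-0.05],[0,2,0],148]]'; python3 -m pendant '[[[0,0.3,-0.05],[0,2,0],148]]';python3 look.py s13; python3 avg.py p2 4
```

```text
clock: 13.8
position: [0.4833, -0.0562, 0.0372]
ee_rot: [1.0, -0.001, 0.002, 0.004]
ft_force: [-0.7, -10.0, 3.4]
grip_width: 0.419
clock: 14.05
position: [0.4837, -0.0564, 0.037]
ee_rot: [0.999, -0.002, -0.033, 0.005]
ft_force: [-0.4, -5.6, 5.2]
grip_width: 0.419
clock: 14.18
position: [0.4841, -0.0563, 0.037]
ee_rot: [0.999, -0.003, -0.051, 0.006]
ft_force: [-1.4, -10.8, 6.4]
grip_width: 0.417
clock: 14.3
position: [0.4846, -0.0561, 0.0371]
ee_rot: [0.998, -0.004, -0.068, 0.008]
ft_force: [0.1, -13.8, 6.2]
grip_width: 0.42
14.3 [ 0.4846 -0.0561  0.0371] [ 0.9977 -0.0037 -0.0678  0.0078] [  0.14 -13.79   6.21] 0.42
scene front top n 5 z 0.0431 x 0.041 0.0433 y -0.0071 0.0086
14.75 [ 0.4848 -0.0559  0.0372] [  0.6 -10.7   5.1]
```

View pics/s13.png

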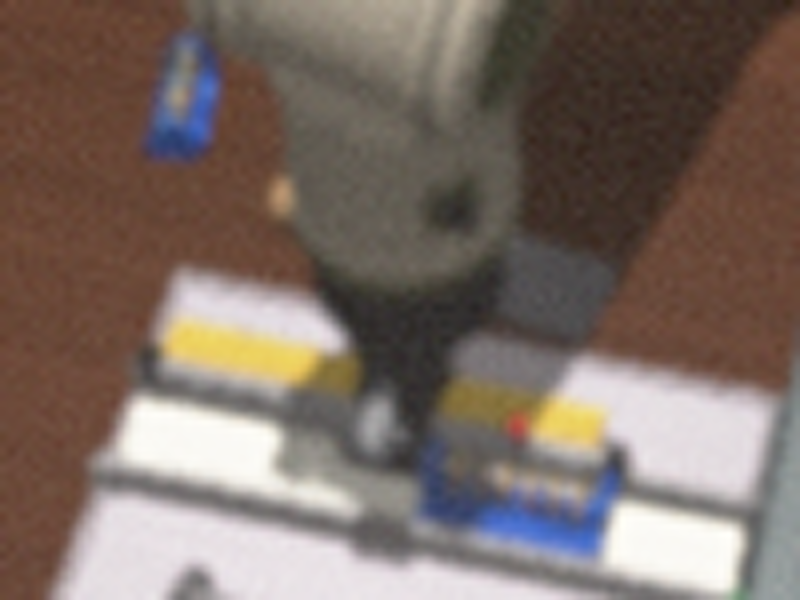

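The gate sagged a little as the press finger rose with the roll. I'll lower at once.

```bash
python3 -m pendant '[[[0,-0.1,-0.25],[0,0,0],148]]';python3 -m pendant '[[[0,0,-0.2],[0,0,0],148]]'; python3 look.py s14; python3 - <<'E'
from h import *
c=load("s.npz")
for k in ("s","scenepush","sceneavg"):
    c=load(k+".npz"); p=c["pixels"].astype(float)[183:202,250:260]; w=np.clip(p[...,0]-p[...,1]*1.0-60,0,None)
    # reject yellow: need R-G large
    ys,xs=np.mgrid[183:202,250:260]; print(k,(w*xs).sum()/w.sum(),(w*ys).sum()/w.sum(),w.sum())
E
```

```text
clock: 14.88
position: [0.4852, -0.0569, 0.0349]
ee_rot: [0.998, -0.004, -0.067, 0.008]
ft_force: [-1.2, 1.7, 1.2]
grip_width: 0.419
clock: 15.0
position: [0.4853, -0.0566, 0.0327]
ee_rot: [0.998, -0.004, -0.066, 0.008]
ft_force: [-0.6, 0.2, 1.5]
grip_width: 0.418
15.0 [ 0.4853 -0.0566  0.0327] [ 0.9978 -0.0036 -0.0665  0.0076] [-0.59  0.21  1.51] 0.418
s 254.68421052631578 191.39473684210526 76.0
scenepush 254.51315789473685 191.60526315789474 76.0
sceneavg 254.67924528301887 191.33962264150944 53.0
```

View pics/s14.png

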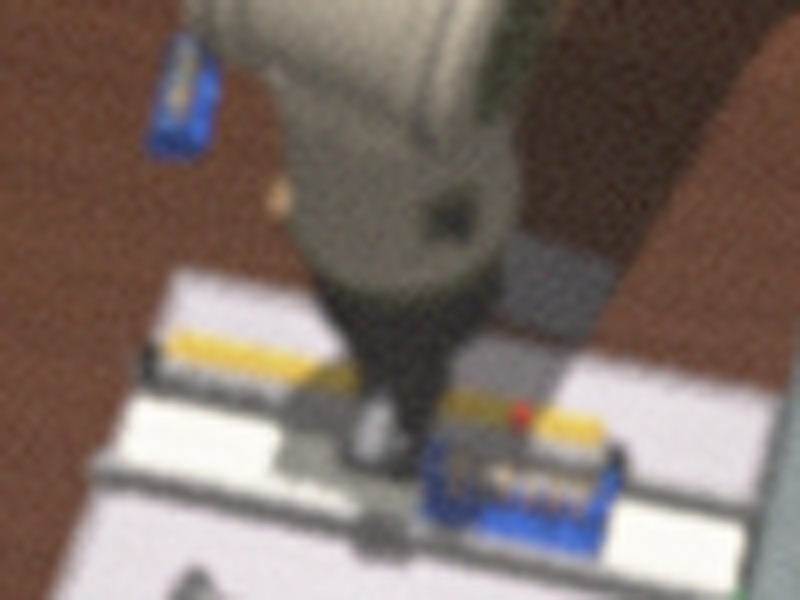

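Gate up again (522,412). Now I'll push low with a slight downward component.

```bash
python3 -m pendant '[[[0,0.3,0],[0,0,0],148]]';python3 -m pendant '[[[0,0.3,-0.05],[0,0,0],148]]'; python3 -m pendant '[[[0,0.3,-0.05],[0,0,0],148]]'; python3 look.py s15
```

```text
clock: 15.18
position: [0.4853, -0.0557, 0.0327]
ee_rot: [0.998, -0.004, -0.066, 0.009]
ft_force: [0.5, -17.2, 6.0]
grip_width: 0.422
clock: 15.3
position: [0.4854, -0.0557, 0.0325]
ee_rot: [0.998, -0.005, -0.066, 0.011]
ft_force: [-1.2, -14.5, 6.4]
grip_width: 0.416
clock: 15.42
position: [0.4854, -0.0557, 0.0324]
ee_rot: [0.998, -0.007, -0.066, 0.013]
ft_force: [-1.3, -12.8, 5.6]
grip_width: 0.424
15.425 [ 0.4854 -0.0557  0.0324] [ 0.9977 -0.0068 -0.0656  0.0127] [ -1.26 -12.8    5.56] 0.424
```

View pics/s15.png

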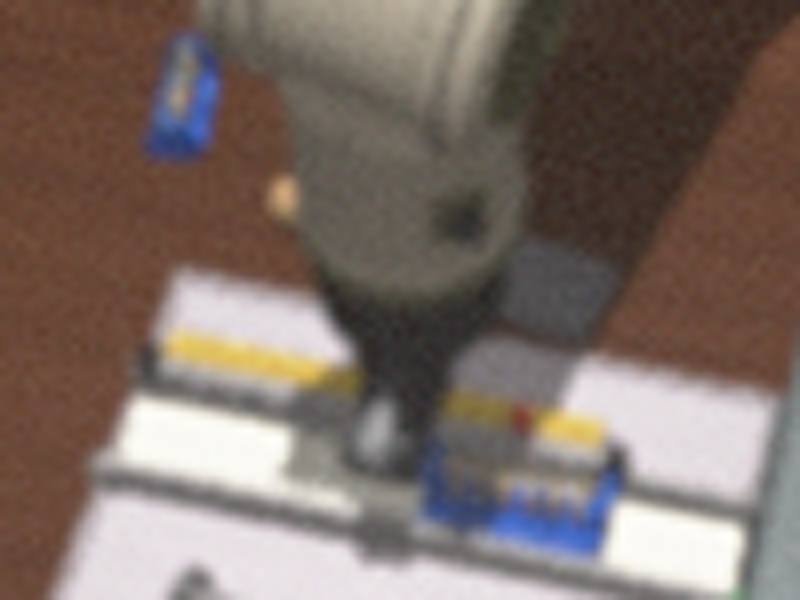

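```bash
python3 - <<'E'
from workcell import manip
from h import *
D=[]
for i in range(6):
    c=manip.camera("scene");D.append(c["range_z"])
c["range_z"]=np.median(D,0);np.savez("scenep3.npz",**c)
for f in ("scenep2","scenep3"):
    c=load(f+".npz");P=cloud(c); xd=P[...,1]+.010; yd=.511-P[...,0]; z=P[...,2]
    print(f)
    for r in range(195,210): print(r,' '.join(f"{int(xd[r,k]*1000):4d},{int(yd[r,k]*1000):3d},{int(1000*z[r,k]):3d}" for k in (241,242,243,244,245,246,248,250,264,265,266,267,268)))
c=load("scene0.npz");P=cloud(c); xd=P[...,1]+.010; yd=.511-P[...,0]; z=P[...,2]
for nm,lo,hi in(("rear0",-.116,-.106),("front0",-.043,-.033)):
    k=(xd>lo)&(xd<hi)&(abs(yd)<.012)&(z>.036)&(z<.05); print(nm,k.sum(),z[k].mean(),yd[k].min(),yd[k].max())
print(manip.get_obs()["position"],manip.get_obs()["ft_force"])
E
```

```text
scenep2
195  -35,-23, 87  -35, -9, 66  -33, -5, 62  -33,  8, 41  -30,  7, 43  -29, 19, 26  -22, 20, 27  -15, 18, 32   30, 32, 29   31, 48,  5   34, 51,  2   38, 50,  6   41, 52,  4
196  -32,-32, 95  -38,  0, 47  -35,  1, 44  -32,  4, 41  -29,  6, 39  -29, 20, 17  -22, 20, 21  -15, 19, 25   32, 23, 37   35, 24, 36   38, 25, 36   42, 24, 40   45, 25, 39
197  -33,-31, 88  -33,-19, 70    6,-154,287  -31,  0, 42  -29,  6, 33  -29, 19, 13  -19,  7, 35  -15, 19, 18   32, 20, 35   36, 20, 37   39, 20, 38   43, 19, 41   46, 21, 39
198  -33,-31, 83    8,-171,309  -33, -5, 42  -30, -2, 40  -27, -1, 39  -24, -1, 41  -17,  0, 42  -11,  0, 42   33, 18, 33   36, 17, 35   40, 17, 37   43, 17, 38   46, 18, 38
199  -33,-32, 77  -31,-24, 66  -32, -9, 43  -29, -7, 41  -29,  6, 20  -27, 13, 11  -17, -2, 39  -10, -3, 42   33, 19, 24   36, 19, 26   41,  8, 44   44, 15, 35   47, 18, 32
200  -44,  8,  6  -40,  8,  7  -31,-12, 42  -29, -8, 36  -30,  7, 13  -26,  8, 12  -20, 10, 11   -9, -5, 39   33, 19, 19   36, 20, 18   42,  6, 41   44, 16, 26   47, 19, 24
201  -43,  3,  7  -39,  4,  7  -32,-11, 35  -29, -8,
[... 3631 characters left out ...]
4  -24,-29, 27  -21,-27, 26  -17,-27, 27  -11,-24, 24   -4,-23, 26   39, -3, 11   43,-10, 25   45,  0,  9   48,  2,  6   52,  2,  8
208  -34,-28, 15  -31,-28, 16  -27,-28, 18  -24,-27, 18  -21,-27, 19  -17,-28, 22  -10,-27, 24   -3,-27, 26   41,-15, 24   44,-16, 28   46, -2,  6   49, -1,  6   52,  0,  5
209  -35,-27,  7  -31,-27,  9  -27,-28, 11  -24,-28, 12  -20,-28, 14  -17,-28, 16  -10,-28, 18   -3,-28, 20   41,-16, 20   45,-17, 23   47, -7,  8   50, -6,  7   53, -4,  5
rear0 13 0.0419970136876026 -0.011848102066232102 0.008316398001760872
front0 11 0.04175569190509849 -0.010527481121850313 0.007865913089794008
[ 0.48543601 -0.05569815  0.03245451] [ -0.22665979 -11.83788415   5.18436881]
```

Here the rack is flat (base 11–12 mm) but yawed about 2° counter-clockwise: its front is about 3 mm to the left, with the front-left corner caught at the bearing. I'll correct the yaw: move the finger right, touch the rear lightly and drag it left by friction.

```bash
python3 -m pendant '[[[0,-0.4,0],[0.6,0,0.4],148],[[0.3,-0.1,0.2],[0.6,0,0.4],148],[[0.3,0,0.15],[0,0,0],148],[[0,0,0],[0,0,0],148]]';python3 -m pendant '[[[0,0.25,0],[0,0,0],148]]'; python3 look.py s16
```

```text
clock: 16.27
position: [0.4908, -0.0598, 0.0356]
ee_rot: [0.998, 0.002, -0.067, 0.002]
ft_force: [-1.5, -1.0, 2.2]
grip_width: 0.418
clock: 16.4
position: [0.4909, -0.0574, 0.0356]
ee_rot: [0.998, 0.002, -0.067, 0.002]
ft_force: [-1.0, -0.6, 1.8]
grip_width: 0.422
16.4 [ 0.4909 -0.0574  0.0356] [ 0.9978  0.0017 -0.0668  0.0019] [-1.03 -0.63  1.77] 0.422
```

View pics/s16.png

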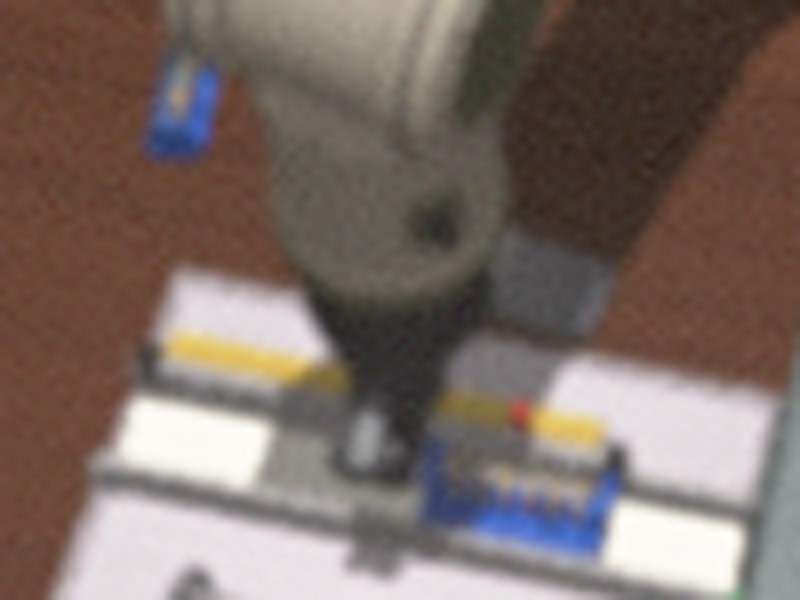

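```bash
python3 -m pendant '[[[0,0.15,0],[0,0,0],148]]';python3 -m pendant '[[[-0.3,0.05,-0.17],[0,0,0],148]]';python3 -m pendant '[[[-0.3,0.05,-0.17],[0,0,0],148]]'; python3 - <<'E'
from workcell import manip
from h import *
D=[]
for i in range(6):
    c=manip.camera("scene");D.append(c["range_z"])
c["range_z"]=np.median(D,0);np.savez("scenep4.npz",**c)
P=cloud(c); xd=P[...,1]+.010; yd=.511-P[...,0]; z=P[...,2]
for r in range(195,210): print(r,' '.join(f"{int(xd[r,k]*1000):4d},{int(yd[r,k]*1000):3d},{int(1000*z[r,k]):3d}" for k in (241,242,243,244,245,246,248,250,264,265,266,267,268)))
print(manip.get_obs()["position"],manip.get_obs()["ft_force"])
E
```

```text
clock: 16.58
position: [0.4911, -0.0559, 0.0357]
ee_rot: [0.998, 0.002, -0.067, 0.002]
ft_force: [-0.4, -7.7, 2.7]
grip_width: 0.419
clock: 16.7
position: [0.4894, -0.0561, 0.0346]
ee_rot: [0.998, 0.002, -0.065, 0.003]
ft_force: [2.8, -3.4, 4.3]
grip_width: 0.42
clock: 16.82
position: [0.4875, -0.0561, 0.0334]
ee_rot: [0.998, 0.001, -0.064, 0.003]
ft_force: [2.1, -3.4, 4.1]
grip_width: 0.419
195  -38,-10, 66  -35,-10, 67  -33, -4, 60  -33,  7, 43  -30,  7, 43  -29, 19, 26  -22, 21, 26  -15, 18, 33   30, 33, 27   31, 49,  5   34, 50,  5   37, 52,  3   41, 51,  5
196  -38,-12, 64  -35,-11, 63  -33, -6, 56  -32,  3, 43  -29,  6, 38  -29, 19, 19  -22, 20, 21  -15, 19, 25   31, 24, 36   35, 25, 35   38, 23, 39   42, 24, 39   45, 24, 41
197  -33,-31, 88  -37, -2, 43  -34, -1, 43  -31,  0, 43  -29,  5, 34  -29, 20, 12  -19,  8, 34  -15, 20, 17   32, 20, 35   36, 21, 35   39, 19, 39   42, 20, 39   46, 21, 39
198  -33,-32, 83  -33,-19, 64  -33, -5, 43  -30, -5, 44  -27, -2, 41  -24, -1, 40  -17,  0, 41  -11,  1, 41   33, 19, 31   36, 18, 33   40, 17, 37   43, 17, 38   46, 18, 38
199  -33,-31,
[... 1265 characters left out ...]
7  -18,-24, 28  -14,-13, 12   -7,-11, 12   38,  0, 11   43, -9, 30   45,  0, 15   47,  6,  6   51,  6,  7
207  -34,-28, 21  -31,-27, 21  -27,-28, 24  -24,-28, 25  -20,-28, 27  -17,-27, 27  -11,-25, 27   -4,-23, 26   39, -3, 12   43,-11, 26   45,  1,  6   48,  1,  7   51,  2,  6
208  -34,-28, 15  -31,-27, 15  -27,-28, 17  -24,-27, 18  -20,-28, 21  -17,-28, 21  -10,-28, 24   -3,-27, 26   41,-15, 25   44,-16, 28   46, -2,  6   49, -2,  7   52,  0,  6
209  -34,-28,  8  -31,-27,  8  -28,-27, 10  -24,-27, 12  -20,-28, 13  -17,-28, 15  -10,-27, 17   -3,-27, 19   41,-18, 23   45,-17, 23   47, -7,  7   50, -6,  8   53, -4,  6
[ 0.48716182 -0.05613195  0.03333737] [ 2.02442374 -4.99131629  5.30244513]
```

The sideways drag didn't move it. Next I'll try a firmer push, kept low and flat, in short steps.

```bash
python3 -m pendant '[[[0,0.6,0],[0,0,0],148]]';python3 -m pendant '[[[0,0.8,0],[1,0,0],148]]';python3 -c "
from workcell import manip;print(manip.get_obs()['torque'],manip.get_obs()['ft_force'],manip.get_obs()['joint_pos'].round(3))"; python3 look.py s17
```

```text
clock: 17.25
position: [0.4878, -0.0543, 0.0339]
ee_rot: [0.998, -0.0, -0.063, 0.006]
ft_force: [2.0, -21.0, 4.9]
grip_width: 0.422
clock: 17.38
position: [0.4881, -0.0495, 0.0343]
ee_rot: [0.998, -0.001, -0.062, -0.001]
ft_force: [0.1, -9.1, 1.3]
grip_width: 0.425
[-1.58724739 -0.10663649  0.05592836] [ 0.0658032  -9.10900695  1.32095667] [-0.506  0.414  0.605  1.949 -0.269  0.99   0.235]
17.375 [ 0.4881 -0.0495  0.0343] [ 0.9981 -0.0014 -0.0623 -0.0013] [ 0.07 -9.11  1.32] 0.425
```

View pics/s17.png

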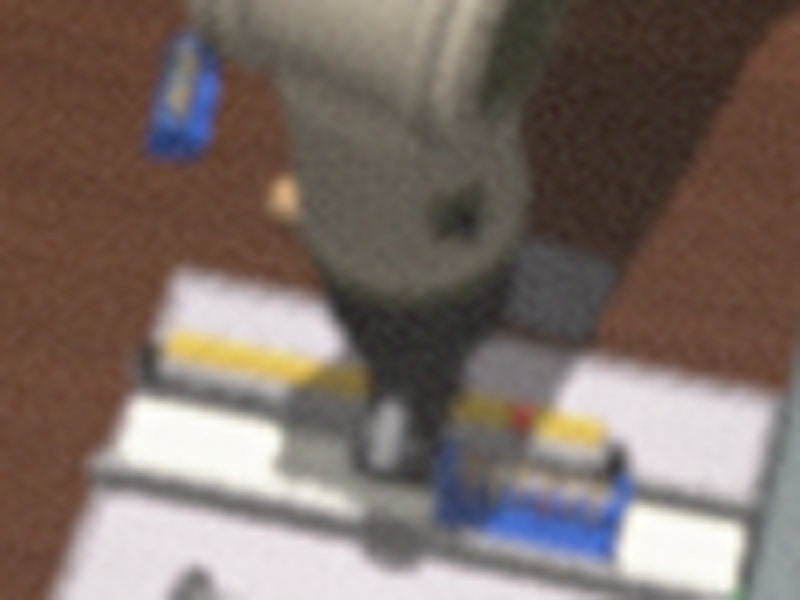

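It broke free and moved about 6 mm. Continuing gently.

```bash
python3 -m pendant '[[[0,0.4,-0.03],[0,0,0],148]]';python3 -m pendant '[[[0,0.4,-0.03],[0,0,0],148]]';python3 -m pendant '[[[0,0.4,-0.03],[0,0,0],148]]'; python3 look.py s18
```

```text
clock: 17.55
position: [0.4875, -0.044, 0.0338]
ee_rot: [0.998, -0.001, -0.063, -0.003]
ft_force: [-0.7, -3.2, 1.5]
grip_width: 0.421
clock: 17.68
position: [0.4874, -0.0396, 0.0334]
ee_rot: [0.998, -0.001, -0.063, -0.003]
ft_force: [-0.4, -3.4, 2.7]
grip_width: 0.416
clock: 17.8
position: [0.4872, -0.035, 0.033]
ee_rot: [0.998, -0.001, -0.063, -0.003]
ft_force: [-0.8, -3.1, 3.8]
grip_width: 0.423
17.8 [ 0.4872 -0.035   0.033 ] [ 0.998  -0.0011 -0.0633 -0.0027] [-0.82 -3.09  3.76] 0.423
```

View pics/s18.png

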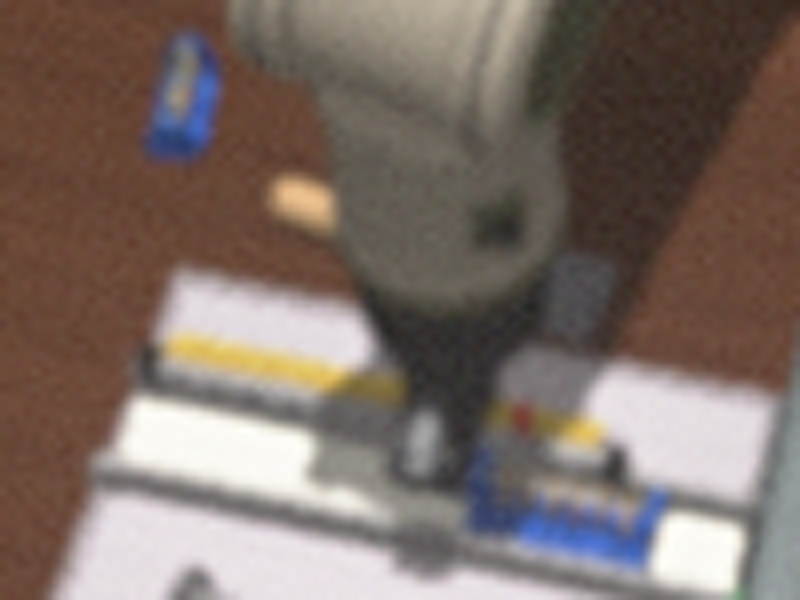

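```bash
python3 -m pendant '[[[0,0.4,0],[0,0,0],148],[[0,0.4,0],[0,0,0],148]]';python3 -m pendant '[[[0,0.4,0],[0,0,0],148],[[0,0.4,0],[0,0,0],148]]'; python3 look.py s19
```

```text
clock: 18.1
position: [0.4871, -0.0258, 0.0329]
ee_rot: [0.998, -0.001, -0.063, -0.003]
ft_force: [-0.9, -3.2, 3.0]
grip_width: 0.418
clock: 18.35
position: [0.4871, -0.0172, 0.0329]
ee_rot: [0.998, -0.001, -0.064, -0.003]
ft_force: [-0.8, -4.5, 3.2]
grip_width: 0.42
18.35 [ 0.4871 -0.0172  0.0329] [ 9.98e-01 -6.00e-04 -6.35e-02 -2.80e-03] [-0.78 -4.53  3.16] 0.42
```

View pics/s19.png

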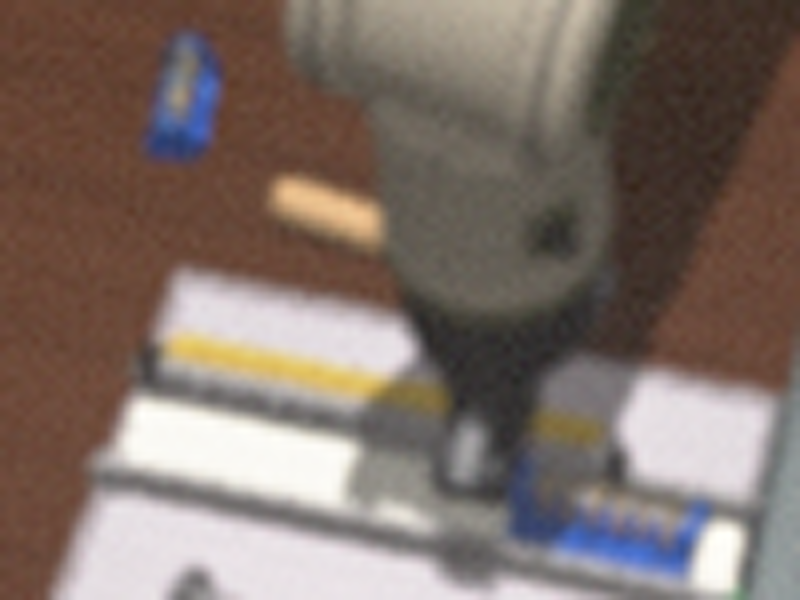

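```bash
python3 -m pendant '[[[0,0.4,0],[0,0,0],148],[[0,0.4,0],[0,0,0],148]]';python3 -m pendant '[[[0,0.35,0],[0,0,0],148]]';python3 -m pendant '[[[0,0.3,0],[0,0,0],148]]';python3 -m pendant '[[[0,0.3,0],[0,0,0],148]]'; python3 look.py s20
```

```text
clock: 18.65
position: [0.487, -0.0082, 0.0329]
ee_rot: [0.998, -0.0, -0.064, -0.003]
ft_force: [-1.5, -4.1, 3.1]
grip_width: 0.423
clock: 18.77
position: [0.4871, -0.0044, 0.0329]
ee_rot: [0.998, -0.0, -0.064, -0.003]
ft_force: [-0.9, -3.3, 3.6]
grip_width: 0.423
clock: 18.9
position: [0.487, -0.0011, 0.0329]
ee_rot: [0.998, -0.0, -0.064, -0.003]
ft_force: [-0.7, -2.6, 3.3]
grip_width: 0.416
clock: 19.02
position: [0.4871, 0.0005, 0.0329]
ee_rot: [0.998, -0.001, -0.063, -0.002]
ft_force: [0.6, -15.8, 3.0]
grip_width: 0.418
19.025 [0.4871 0.0005 0.0329] [ 9.98e-01 -8.00e-04 -6.34e-02 -1.90e-03] [  0.56 -15.85   2.97] 0.418
```

View pics/s20.png

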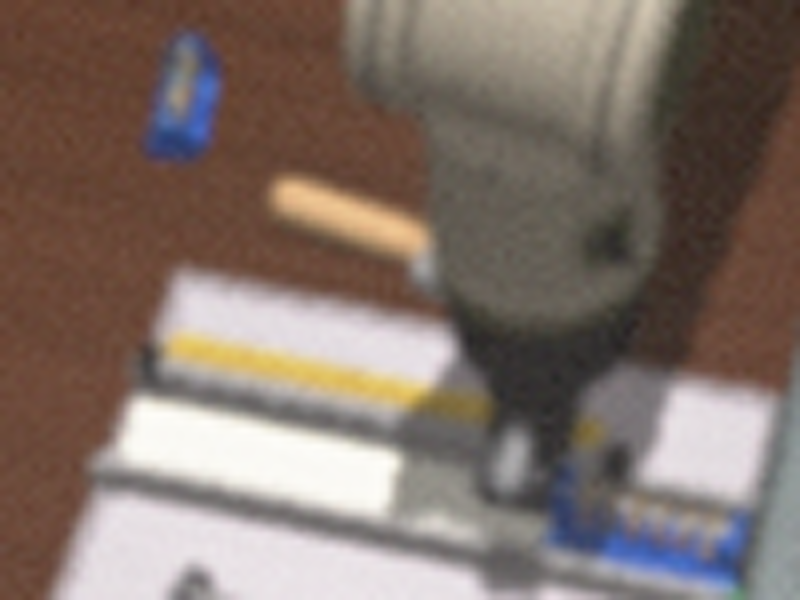

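The rack is home: the force rose exactly at the predicted y. Now I'll back the hand out along the chute with the gate still held, and only then lift.

```bash
python3 -m pendant '[[[0,-0.3,0],[0,0,0],148],[[0,-0.6,0],[0,0,0],148],[[0,-0.8,0],[0,0,0],148],[[0,-0.8,0],[0,0,0],148],[[0,-0.8,0],[0,0,0],148]]'; python3 look.py s21
```

```text
clock: 19.7
position: [0.4869, -0.0316, 0.0326]
ee_rot: [0.998, 0.0, -0.064, -0.003]
ft_force: [-0.6, 1.6, 1.1]
grip_width: 0.422
19.7 [ 0.4869 -0.0316  0.0326] [ 9.98e-01  3.00e-04 -6.38e-02 -3.20e-03] [-0.58  1.55  1.08] 0.422
```

View pics/s21.png

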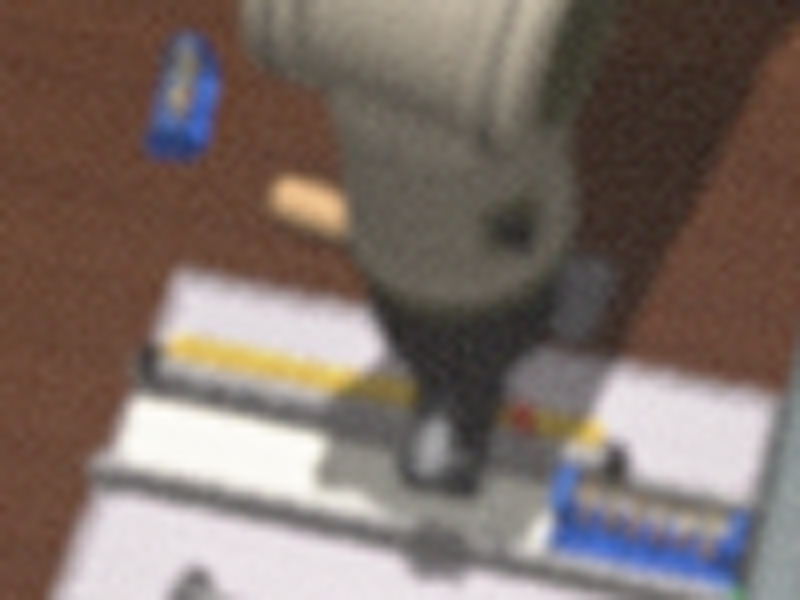

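```bash
python3 -m pendant '[[[0,-0.9,0],[0,0,0],148],[[0,-0.9,0],[0,0,0],148],[[0,-0.9,0],[0,0,0],148],[[0,-0.9,0],[0,0,0],148],[[0,-0.9,0],[0,0,0],148],[[0,0,0.5],[0,0,0],148],[[0,0,0.8],[0,0,0],148],[[0,0,1],[0,0,0],148],[[0,0,1.2],[0,0,0],148],[[0,0,2],[0,0,0],148],[[0,0,3],[0,0,0],148],[[0,0,3],[0,0,0],148]]'; python3 -m pendant '[[[0,-3,4],[0,0,0],148],[[0,-5,3],[0,0,0],148],[[0,-5,0],[0,0,0],148],[[0,-5,0],[0,0,0],148],[[0,0,0],[0,0,0],148]]'; python3 look.py s22; python3 - <<'E'
from workcell import manip
from h import *
c=manip.camera("top");np.savez("tend.npz",**c)
cv2.imwrite("pics/tend.png",cv2.resize(c["pixels"][100:292,160:352,::-1],None,fx=3.1,fy=3.1,interpolation=cv2.INTER_CUBIC))
c=manip.camera("scene");cv2.imwrite("pics/send.png",c["pixels"][:,:,::-1])
E
```

```text
clock: 21.25
position: [0.4862, -0.0812, 0.1532]
ee_rot: [0.998, -0.0, -0.064, -0.002]
ft_force: [-0.8, 0.6, 0.2]
grip_width: 0.422
clock: 21.88
position: [0.4867, -0.2654, 0.2329]
ee_rot: [0.998, 0.002, -0.059, -0.002]
ft_force: [-0.4, 0.7, -0.8]
grip_width: 0.418
21.875 [ 0.4867 -0.2654  0.2329] [ 0.9982  0.0021 -0.0595 -0.0021] [-0.37  0.67 -0.81] 0.418
```

View pics/s22.png

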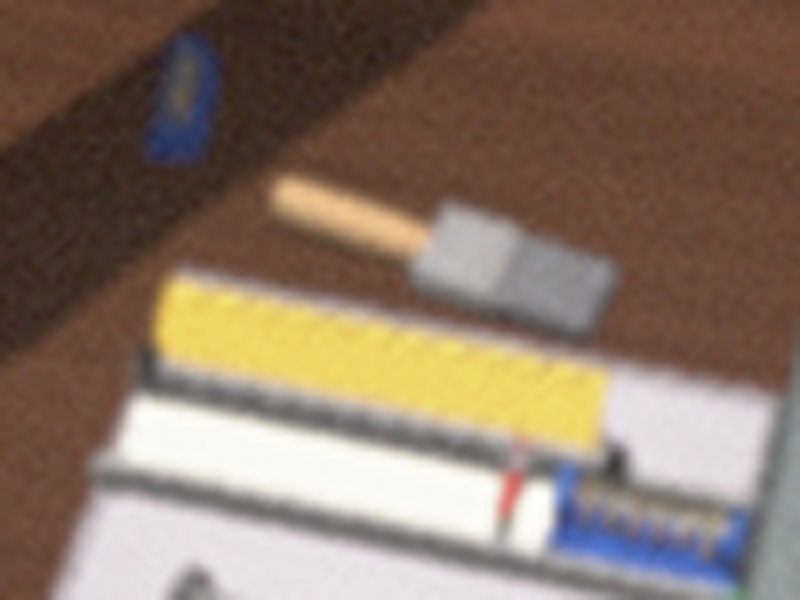

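View pics/tend.png

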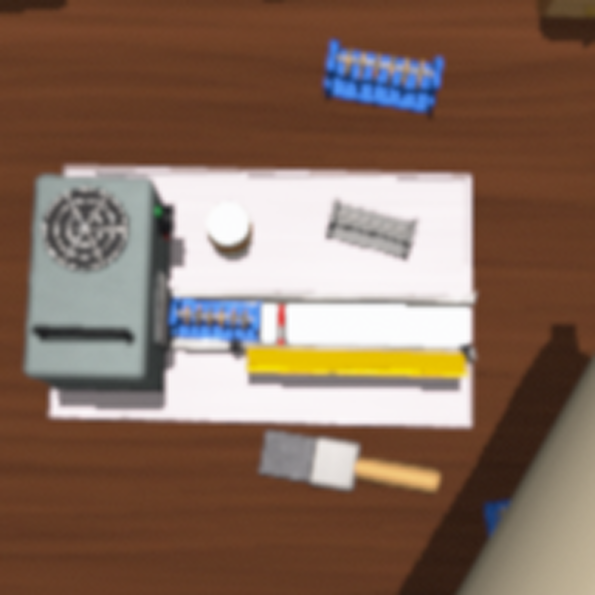

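View pics/send.png

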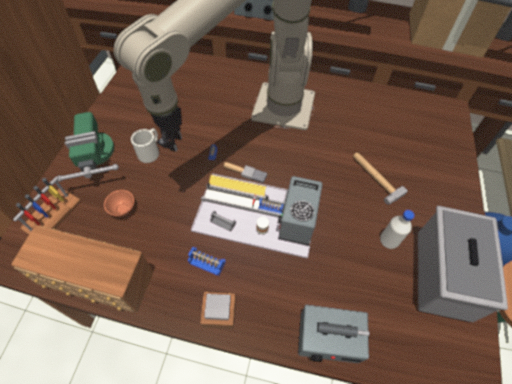

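The rack sits against the stop (top view x=170–262). The red bar lies level behind it at (281,325), nothing else has moved and the hand is clear. Handing in.

```bash
python3 - <<'E'
from workcell import manip
from h import *
c=load("tend.npz")
print(plane(c,[(160+170/3.1,100+320/3.1),(160+261/3.1,100+320/3.1)],.042)[:,1]+.010)
print(manip.get_obs()["clock"],manip.get_obs()["ft_force"])
print(manip.hand_in())
E
```

```text
[0.09913463 0.01768394]
22.025 [0.05830379 0.1169829  0.36564235]
the job is handed in; nothing more can be done
None
```

The rack is loaded and the gate is shut behind it, and I've handed the job in at about 22 s. No verdict came back, and one hard snag on the way could count against the run.

**How it was done:** One fingertip held the yellow plate down while the other finger pushed the rack under the bar to the rubber stop. I then backed the hand out along the chute with the gate still held, and lifted it clear so the gate swung shut.

**Last checks:**
- **Rack:** the pushing force rose at the expected stop position. The top view puts its ends at x ≈ 0.018 and 0.099 m, so its centre is at about 0.058 m against the 0.052 m required.
- **Gate and bench:** the bar lies level behind the rack. By eye in the pictures, nothing else on the bench had moved.
- **Robot:** the hand is free, with about 0.4 N on the sensor.

**What went wrong:**
- **Rack jammed:** with its front beside the second bearing block (rack centre at about x = 0.005 m), it stuck hard and resisted 10–23 N. Moving the push point, wiggling and dragging sideways did not free it. A firm push of about 21 N, low on the rear plate, did, and after that it slid at about 3 N. I never established the cause. I judged it to be the block, but I could not measure whether the bar touched the rack.
- **Rack lifted slightly:** while I was pushing against the jam, its rear rose about 2 mm for a moment.
- **Gate dipped:** when I rolled the hand, the gate sagged to roughly 1.1–1.2 rad, estimated from the picture, while the rack was under it. I pressed it back up at once.

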